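# Exchange the check weight at the back of the bay

## Task

The large brass weight stands at the back of the narrow white bay behind two sample vials. First move both vials to the green side mat and stand them inside its white outline, then set the large weight on the middle of the round orange pad and stand the small brass weight in the place at the back of the bay where the large one stood. Finally put each vial back upright where it stood at the start, in the same order; do not tip the vials over or shift the tin, the cork or the eraser.

Things in the scene. Friction and masses are not known exactly. Their poses are not given: they have to be found in the camera images.
- bay: Fixed white bay, 138 mm long (x), 54 wide (y); origin under its centre. Floor 3 mm thick. Walls 6 mm thick, 24 mm high at both sides and the rear (+x) end; front open. Inside 42 mm wide, rear wall face at x +63. Three blue discs on its centre line mark places: rear x +16 (large weight at the start; grip it along the lane), middle x -15.5 and front x -48.5 (the vials in either order; grip above the walls).
- mat: Fixed green side mat, 130 mm (its x) by 100 mm (its y), 3 mm thick, with a thin white outline 116 by 86 mm near its edge. Origin at the centre of its underside, on the table. (Things stand on both sides of a fixed black lamp, whose neck, up to 200 mm high, crosses the table between y = -50 and +180 mm from x = 0.46 m backward.)
- pad: Fixed round orange weighing pad, 80 mm across, 5 mm thick, with a white ring round its middle. Origin at the centre of its underside, on the table; z up.
- vial_white: Glass sample vial with a white screw cap, 21 mm across, 58 mm high, about 25 g, cap from 51 mm up. Origin at the centre of its underside, z up.
- vial_blue: Glass sample vial with a dark blue screw cap, 21 mm across, 52 mm high, about 25 g, cap from 46 mm up. Origin at the centre of its underside, z up.
- large_weight: Larger of two brass knob weights, 22 mm across, 30 mm high, about 100 g; stands at the back of the bay at the start. Origin at the centre of its underside, z up.
- small_weight: Smaller brass knob weight, 18 mm across, 24 mm high, 50 g; stands alone on the table at the start. Origin at the centre of its underside, z up.
- tin: Bystander: round tin with a green lid, 67 mm across, 25 mm high. Origin under its centre. Leave it where it is.
- cork_stopper: Bystander: brown cork, 26 mm across, 24 mm high. Origin under its centre. Leave it where it is.
- rubber_eraser: Bystander: eraser in a green sleeve, out on the work area (a similar one lies far back), 21 x 42 x 13 mm (42 along its y). Origin under its centre. Leave it where it is.
Things that resemble listed ones, but are neither listed nor needed, are in the scene too. Several things have the shape of the vial_white; the one meant has the colours described above. Several things have the shape of the bay; the one meant has the colours described above.

How it is judged (in metres and radians):
On the way, in this order (a step that is already met when the one before it is completed fails the run):
1. both vials stand inside the outline of the green mat while the large weight is still in its place (x of vial_white in the frame of mat between -0.057 and 0.057 m and y of vial_white in the frame of mat between -0.042 and 0.042 m and z of vial_white in the frame of mat between 0 and 0.008 m and angle between each of vial_white, vial_blue's own z axis and vertical below 0.15 rad and linear speed of each of vial_white, vial_blue below 0.03 m/s and x of vial_blue in the frame of mat between -0.057 and 0.057 m and y of vial_blue in the frame of mat between -0.042 and 0.042 m and z of vial_blue in the frame of mat between 0 and 0.008 m and distance of large_weight from where it was at the start of the episode below 0.012 m), for 0.2 s.
2. the large weight stands on the middle of the orange pad (horizontal distance between large_weight and pad below 0.015 m and z of large_weight in the frame of pad between 0.002 and 0.01 m and angle between large_weight's own z axis and vertical below 0.15 rad and linear speed of large_weight below 0.03 m/s), for 0.2 s.
3. the small weight stands in the rear place of the bay (x of small_weight in the frame of bay between 0.004 and 0.028 m and y of small_weight in the frame of bay between -0.012 and 0.012 m and z of small_weight in the frame of bay between 0 and 0.008 m and angle between small_weight's own z axis and vertical below 0.15 rad and linear speed of small_weight below 0.03 m/s), for 0.2 s.
At the end, for the whole second after the job is handed in: The large weight stands upright on the orange pad within 15 mm of its centre, the small weight stands upright in the rear place of the bay within 12 mm along and across the lane, each vial stands upright within 12 mm of where it stood at the start, and all are at rest (all of step 2 and all of step 3 and distance of each of vial_white, vial_blue from where it was at the start of the episode below 0.012 m and angle between each of vial_white, vial_blue's own z axis and vertical below 0.15 rad and linear speed of each of vial_white, vial_blue below 0.03 m/s); the robot touches nothing.
It fails at once if the round tin is shifted by more than 20 mm (distance of tin from where it was at the start of the episode above 0.02 m).
It fails at once if the cork is shifted by more than 20 mm (distance of cork_stopper from where it was at the start of the episode above 0.02 m).
It fails at once if the eraser is shifted by more than 20 mm (distance of rubber_eraser from where it was at the start of the episode above 0.02 m).
It fails at once if the white-capped vial is tipped over (angle between vial_white's own z axis and vertical above 0.7 rad).
It fails at once if the blue-capped vial is tipped over (angle between vial_blue's own z axis and vertical above 0.7 rad).
It also fails if it takes over 147 s, if anything falls off the work surface, if the arm or the gripper's body presses on something with over 40 N, if the wrist force passes 120 N, or if a joint passes its speed limit or range.

## Robot

A 6-joint arm with a two-finger parallel gripper is mounted at the origin on a cart in front of the work surface, level with it; the furniture and walls round the work are solid. World frame = base frame: x ahead of the robot, y to its left, z up, the work surface at z = 0. Lengths are in mm, angles in rad, forces in N, time in s.
With the tool pointing down it reaches from about 275 to 1000 mm from the base axis. Payload 8.4 kg.
Tool frame: the origin (TCP) lies at the very end of the fingers, on their centre line; the grasp point (between the pads) lies 19 mm behind it; x points along the fingers, y is the direction in which the jaws open and shut, and the axes are right-handed (so a half turn about x gives the same grasp; the last joint's range is limited). The gripper opens to 85 mm and grips with 20 to 120 N. Pads are 22 mm wide; open, the fingers measure 114 mm over their backs; the gripper's body (76 mm by 85 mm) begins 54 mm behind the grasp point. The pads swing forward as they close: fully open they stand 13 mm farther back than shut.
Start: joints at [1.302, 0.353, 1.633, -0, 1.155, -0.002], TCP at [164.777, 602.89, 231.281] pointing down, gripper open.
Joint ranges: [-2.63, 2.63], [-0.92, 2.1], [0.06, 2.66], [-1.3, 4.44], [0, 2.69], [-3.02, 3.02]. Speed limits (rad/s): [2.22, 2.22, 2.79, 3.14, 3.14, 3.14].

## Interface

Orientations are given as [roll, pitch, yaw] about the fixed x, y, z axes, in that order (R = Rz(yaw) Ry(pitch) Rx(roll)).
In Python, from rig import r, grab_frame, camera_params, sign_off gives the robot as it stands.
- The arm moves only by the tool drive_tool, never from a script. Its argument "rows" is one flat list of numbers, 7 for each row, row after row: the shift along the tool's x, y, z in mm, then the turn, a rotation vector about the tool's x, y, z in degrees, then the opening in per cent of the stroke, from 0 (shut) to 100 (fully open). In form: [x, y, z, rx, ry, rz, fingers, x, y, z, rx, ry, rz, fingers, ...]. A call has 1 to 10 rows; each row is the pose to reach, as a shift and turn from the pose measured when the call began, along the tool's axes at that moment; what a row does not reach only later rows make up. A row lasts 1/8 s, in which the tool goes at most 62.5 mm and 10.7 degrees, less where a joint would pass 70% of its speed; a pose out of reach is approached as far as the arm can. A call with a gripper value outside its range is refused whole. The fingers move at their own pace and stop on an object; "newtons" is the grip in N (left out, the last holds). Time passes only in rows, so rows that repeat a pose let the fingers close. It gives the time, the measured TCP pose, the force and the opening at its end, in the units of the state.
- r.sense(): the state, without advancing time (a new reading comes with each control period).
- grab_frame(name): name is "scene" or "top" or "wrist"; returns the picture (420x560x3 uint8, red, green, blue); there is no depth.
- camera_params(name): a dict with "vertical_fov" (degrees; the focal length in pixels is half the picture's height over the tangent of half this angle, whatever the lens; pixels are square), "cx", "cy" (the principal point, pixels), "pose" (4x4, takes a point from camera to world coordinates); the wrist camera has in their place "tool_from_camera" (4x4, takes a point from camera to tool coordinates, whose origin is the TCP and whose axes are the tool frame's). Camera axes: x right, y down, z forward; pixel columns grow to the right and rows downward; lengths in mm; the calibration is good to about 2 mm. The wrist camera is an equidistant fisheye: a pixel r from the principal point sees the ray r / f radians off the axis. A picture is of the moment at which its call begins: read the wrist's pose just before it. camera_params takes no time and is no camera call.
- sign_off(): hands the job in, once; it reports no verdict.
The state is a dict: "clock": time; "qpos": joint angles; "qvel": joint speeds; "joint_efforts": joint torques, N m; "eef_pos": TCP position; "tcp_rot": TCP orientation; "contact_force": force on the tool from outside, world axes, zero at the start; "wrist_torque": the same for the moment, N m; "opening": opening from 0.0 (shut) to 1.0 (fully open).
Only numpy, scipy, OpenCV 4.12 (cv2) and the standard library are available. Lean on these libraries where they do the work, as an engineer would, in place of code of your own. Each camera call takes 0.05 s, during which the arm holds its last target.

## Working session

There is one attempt and no reset: what is moved stays moved. The work goes in short steps, Python scripts to look and compute and a tool call to move; the robot and the scene stay as the last step left them, time stands still between calls to the robot, and variables do not carry over. Pictures are saved under pics/ and viewed, and the job is handed in when it is done.

Besides the shell and the picture viewer there is one more tool, called after "Emit:" as name(argument=value, ...) on one line, values as JSON. drive_tool: Moves the arm, as the interface text tells. Its arguments: {"type":"object","properties":{"rows":{"type":"array","items":{"type":"number"}},"newtons":{"type":"number"}},"required":["rows"]}

```bash
ls; mkdir -p pics
python3 - <<'E'
from rig import r, grab_frame, camera_params
import cv2
print(r.sense())
for n in ("scene","top","wrist"):
    print(n,camera_params(n))
    f=grab_frame(n); cv2.imwrite(f"pics/a_{n}.png",cv2.cvtColor(f,cv2.COLOR_RGB2BGR))
E
```

```text
pics
{'clock': 0.0, 'qpos': array([ 1.30161520e+00,  3.53650660e-01,  1.63412170e+00,  7.73613756e-08,
        1.15519677e+00, -2.39372408e-03]), 'qvel': array([-0.00157152,  0.00093478, -0.00024014,  0.00142083,  0.00161499,
       -0.00163354]), 'joint_efforts': array([-2.76808685e-03, -6.05244970e+01, -3.42059648e+01, -3.52195075e-04,
        9.36981523e-03,  2.06298927e-05]), 'eef_pos': array([164.64293552, 602.43932366, 230.5654304 ]), 'tcp_rot': array([-1.57324144,  1.56941985, -1.84002887]), 'contact_force': array([0.28356755, 0.31420628, 0.08387091]), 'wrist_torque': array([-0.03377661, -0.00112556,  0.01777371]), 'opening': 0.9993090826037879}
scene {'vertical_fov': 52.58343037820999, 'cx': 281.3883663154099, 'cy': 212.48557736153955, 'pose': array([[-7.63402474e-01, -3.38505620e-01,  5.50118721e-01,
        -5.84412238e+01],
       [-6.45516278e-01,  4.30043501e-01, -6.31166636e-01,
         6.40217174e+02],
       [-2.29215272e-02, -8.36944761e-01, -5.46807161e-01,
         5.69693572e+02],
       [ 0.00000000e+00,  0.00000000e+00,  0.00000000e+00,
         1.00000000e+00]
[... 200 characters left out ...]
9972578e-01,  2.59616568e-03,  6.93559434e-03,
         1.46110745e+01],
       [-7.12678185e-03, -8.28108240e-02, -9.96539802e-01,
         1.29232690e+03],
       [ 0.00000000e+00,  0.00000000e+00,  0.00000000e+00,
         1.00000000e+00]])}
wrist {'vertical_fov': 65.70646984690485, 'cx': 275.64941185839956, 'cy': 206.62109252372736, 'tool_from_camera': array([[-4.52804861e-04, -2.78844959e-01,  9.60336026e-01,
        -1.43568829e+02],
       [ 9.99999827e-01, -4.85645467e-04,  3.30493686e-04,
        -1.71887511e-01],
       [ 3.74226340e-04,  9.60336010e-01,  2.78845131e-01,
        -6.96684370e+01],
       [ 0.00000000e+00,  0.00000000e+00,  0.00000000e+00,
         1.00000000e+00]])}
```

View pics/a_scene.png

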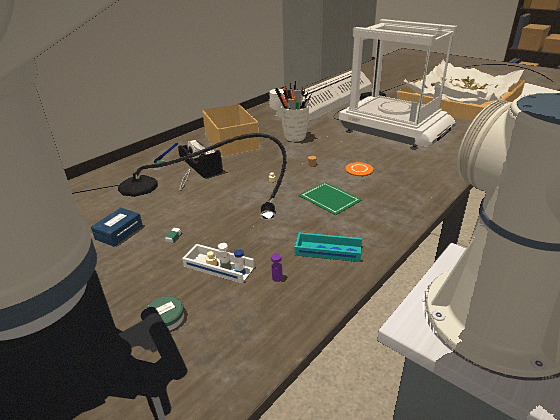

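View pics/a_top.png

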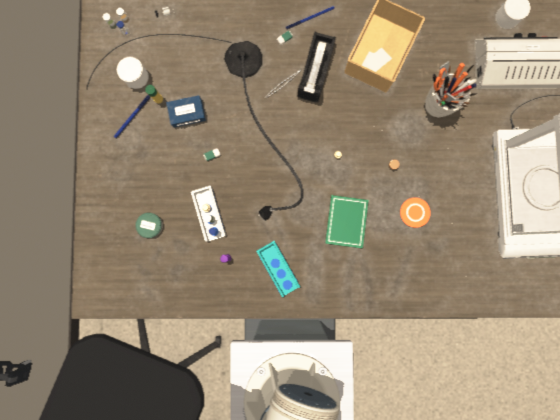

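View pics/a_wrist.png

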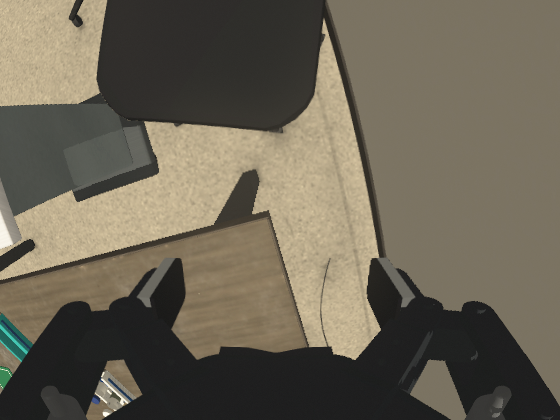

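```bash
cat > h.py <<'E'
import numpy as np, cv2
from rig import r, grab_frame, camera_params
from scipy.spatial.transform import Rotation as R
def save(n,f): cv2.imwrite(n,cv2.cvtColor(f,cv2.COLOR_RGB2BGR))
def crop(src,dst,x0,y0,x1,y1,k):
    f=cv2.imread(src)[y0:y1,x0:x1]; cv2.imwrite(dst,cv2.resize(f,None,fx=k,fy=k,interpolation=cv2.INTER_CUBIC))
def toolT(s=None):
    s=s or r.sense(); T=np.eye(4); T[:3,:3]=R.from_euler('xyz',s['tcp_rot']).as_matrix(); T[:3,3]=s['eef_pos']; return T
def ray(cam,u,v,T=None):
    p=camera_params(cam); f=210/np.tan(np.radians(p['vertical_fov']/2))
    a=np.array([u-p['cx'],v-p['cy']])
    if cam=='wrist':
        rr=np.hypot(*a); th=rr/f; d=np.r_[a/max(rr,1e-9)*np.sin(th),np.cos(th)]; M=T@p['tool_from_camera']
    else: d=np.r_[a/f,1]; M=p['pose']
    return M[:3,3],M[:3,:3]@d
def pt(cam,u,v,z,T=None):
    o,d=ray(cam,u,v,T); return o+d*(z-o[2])/d[2]
def proj(cam,P,T=None):
    p=camera_params(cam); f=210/np.tan(np.radians(p['vertical_fov']/2))
    M=p['pose'] if cam!='wrist' else T@p['tool_from_camera']
    c=np.linalg.inv(M)@np.r_[P,1]; c=c[:3]
    if cam=='wrist':
        rr=np.hypot(c[0],c[1]); th=np.arctan2(rr,c[2]); return np.array([p['cx'],p['cy']])+c[:2]/rr*th*f
    return np.array([p['cx'],p['cy']])+c[:2]/c[2]*f
E
python3 - <<'E'
from h import *
crop('pics/a_top.png','pics/b1.png',130,130,310,310,4) if 0 else crop('pics/a_top.png','pics/b1.png',180,175,260,255,7)
crop('pics/a_top.png','pics/b2.png',310,130,440,260,4)
crop('pics/a_scene.png','pics/b3.png',170,220,300,300,6)
E
```

```text
(no output)
```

View pics/b1.png

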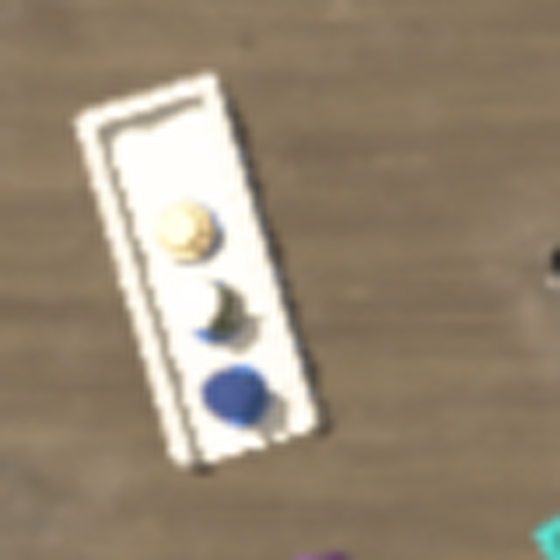

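View pics/b2.png

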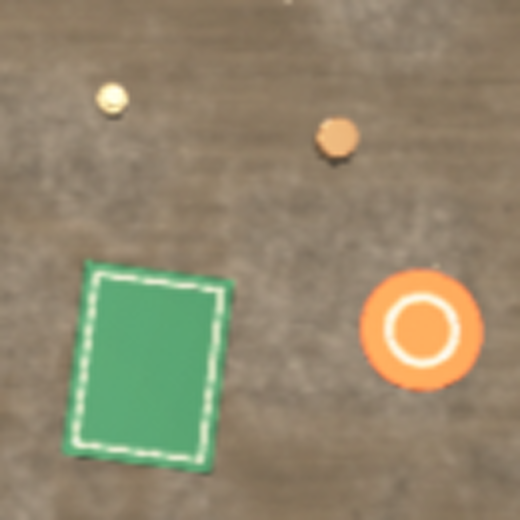

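View pics/b3.png

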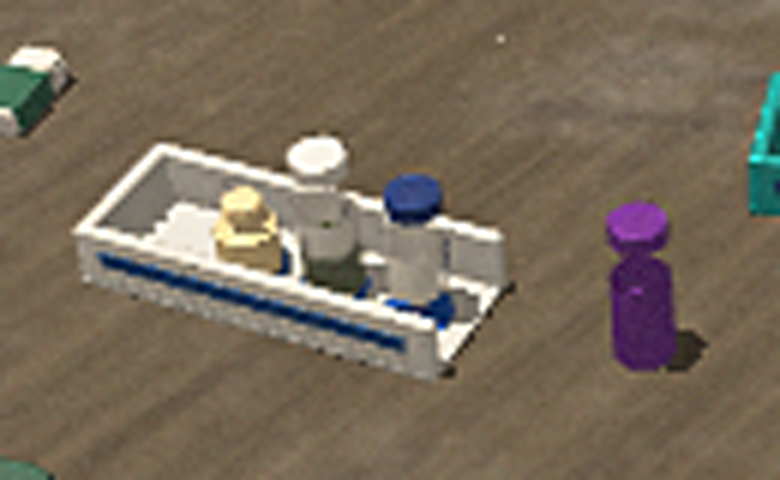

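Run:
```python
from h import *
c=lambda x,y:(180+x/7,175+y/7)
d=lambda x,y:(310+x/4,130+y/4)
C=[pt('top',*c(*q),24)[:2] for q in [(77,120),(213,75),(325,428),(185,465)]]
print('bay',np.round(C,1)); C=np.array(C)
print('len',[np.linalg.norm(C[i]-C[(i+1)%4]) for i in range(4)])
rear=(C[0]+C[1])/2;fr=(C[2]+C[3])/2; ax=(rear-fr)/np.linalg.norm(rear-fr); cen=C.mean(0)
print('cen',cen,'yaw',np.degrees(np.arctan2(ax[1],ax[0])))
for k in (63,16,-15.5,-48.5): print(k,cen+ax*k)
for n,q,z in [('lw',(188,231),31),('white',(222,308),61),('blue',(236,395),55)]:
    print(n,pt('top',*c(*q),z)[:2])
print('scene bay white cap', pt('scene',170+317/6,220+155/6,58+3), 'blue',pt('scene',170+413/6,220+192/6,55),'lw',pt('scene',170+243/6,220+200/6,31))
M=np.array([pt('top',*d(*q),3)[:2] for q in [(88,262),(234,280),(213,472),(65,452)]]); print('mat',np.round(M,1),M.mean(0),[np.linalg.norm(M[i]-M[(i+1)%4]) for i in range(4)])
print('pad',pt('top',*d(422,330),5),'small',pt('top',*d(113,97),22),'cork',pt('top',*d(339,136),24))
print('scenepad',pt('scene',359.5,169,5))
for n,u,v,z in[('tin',149,225,25),('eraser',211.5,155,13),('lamphead',265,212,0),('lamphead',265,212,60),('purple',225,258,50)]: print(n,pt('top',u,v,z))
```

```text
bay [[538.7 262.8]
 [555.6 211.8]
 [423.1 168.7]
 [409.4 220.8]]
len [np.float64(53.686376363962545), np.float64(139.35614618727743), np.float64(53.8331437875548), np.float64(135.94289180139492)]
cen [481.69654956 216.01046867] yaw 18.017869649824295
63 [541.60703539 235.4972254 ]
16 [496.91191104 220.95948625]
-15.5 [466.95666812 211.21610789]
-48.5 [435.57498507 201.00875913]
lw [496.28275141 219.45088005]
white [466.01890435 201.92331633]
blue [434.63071169 197.41975956]
scene bay white cap [466.46069501 215.68565495  61.        ] blue [433.72511025 204.71847423  55.        ] lw [498.82155984 223.56046085  31.        ]
mat [[ 530.9 -109.6]
 [ 518.6 -206.6]
 [ 391.4 -190.6]
 [ 404.7  -93.1]] [ 461.41247547 -150.00053112] [np.float64(97.75909980389557), np.float64(128.2318854534153), np.float64(98.43882872278235), np.float64(127.25399673918393)]
pad [ 484.83769224 -330.14807137    5.        ] small [ 638.61665345 -125.4778609    22.        ] cork [ 611.75991802 -273.6699916    24.        ]
scenepad [ 480.85136583 -322.93427889    5.        ]
tin [452.54856568 371.36705108  25.        ]
eraser [639.38724563 211.50562455  13.        ]
lamphead [487.48046363  69.1158229    0.        ]
lamphead [483.56546781  66.58528291  60.        ]
purple [367.14766415 168.74943007  50.        ]
```

```bash
cat >> h.py <<'E'
def down(a):  # a: jaw (tool y) world azimuth deg, tool pointing down
    y=np.array([np.cos(np.radians(a)),np.sin(np.radians(a)),0]); x=np.array([0,0,-1.]); return np.c_[x,y,np.cross(x,y)]
def info():
    s=r.sense(); T=toolT(s); y=T[:3,1]; print('t',round(s['clock'],2),'tcp',np.round(s['eef_pos'],1),'jaw az',round(np.degrees(np.arctan2(y[1],y[0])),1),'xaxis',np.round(T[:3,0],3),'j6',round(s['qpos'][5],2),'open',round(s['opening'],3),'F',np.round(s['contact_force'],1)); return T
def go(*tg):  # each (x,y,z,az)
    T=info()
    for x,y,z,a in tg:
        d=T[:3,:3].T@(np.array([x,y,z])-T[:3,3]); w=R.from_matrix(T[:3,:3].T@down(a)).as_rotvec(degrees=True)
        print((x,y,z,a),'->',np.round(d,1),np.round(w,2), 'rows',round(np.linalg.norm(d)/62.5,1),round(np.linalg.norm(w)/10.7,1))
E
python3 - <<'E'
from h import *
go((467,211,240,108),(467,211,240,-72),(430,150,240,-72),(430,150,240,108))
E
```

```text
t 0.15 tcp [164.7 602.5 230.7] jaw az 74.7 xaxis [-0.    -0.001 -1.   ] j6 -0.0 open 1.0 F [ 0.  -0.1 -0.3]
(467, 211, 240, 108) -> [  -9.  -298.   394.9] [-3.329e+01 -2.000e-02  6.000e-02] rows 7.9 3.1
(467, 211, 240, -72) -> [  -9.  -298.   394.9] [1.4671e+02 8.0000e-02 2.0000e-02] rows 7.9 13.7
(430, 150, 240, -72) -> [  -8.9 -366.6  375.2] [1.4671e+02 8.0000e-02 2.0000e-02] rows 8.4 13.7
(430, 150, 240, 108) -> [  -8.9 -366.6  375.2] [-3.329e+01 -2.000e-02  6.000e-02] rows 8.4 3.1
```

Emit:
drive_tool(rows=[-9,-298,395,-33.3,0,0,100,-9,-298,395,-33.3,0,0,100,-9,-298,395,-33.3,0,0,100,-9,-298,395,-33.3,0,0,100,-9,-298,395,-33.3,0,0,100,-9,-298,395,-33.3,0,0,100,-9,-298,395,-33.3,0,0,100,-9,-298,395,-33.3,0,0,100,-9,-298,395,-33.3,0,0,100,-9,-298,395,-33.3,0,0,100])

```text
clock: 1.4
eef_pos: [466.8, 210.9, 239.8]
tcp_rot: [-2.762, 1.569, -2.449]
contact_force: [0.4, 0.4, 0.5]
opening: 1.0
```

Run:
```python
from h import *
T=info(); f=grab_frame('wrist'); save('pics/w1.png',f); np.save('w1.npy',T)
print(T.round(4))
crop('pics/w1.png','pics/w1c.png',170,40,390,300,2)
```

```text
t 1.4 tcp [466.8 210.9 239.8] jaw az 107.9 xaxis [-0.001 -0.001 -1.   ] j6 -1.46 open 1.0 F [0.4 0.4 0.5]
[[-1.100000e-03 -3.080000e-01  9.514000e-01  4.668413e+02]
 [-9.000000e-04  9.514000e-01  3.080000e-01  2.108679e+02]
 [-1.000000e+00 -5.000000e-04 -1.300000e-03  2.398006e+02]
 [ 0.000000e+00  0.000000e+00  0.000000e+00  1.000000e+00]]
```

View pics/w1.png

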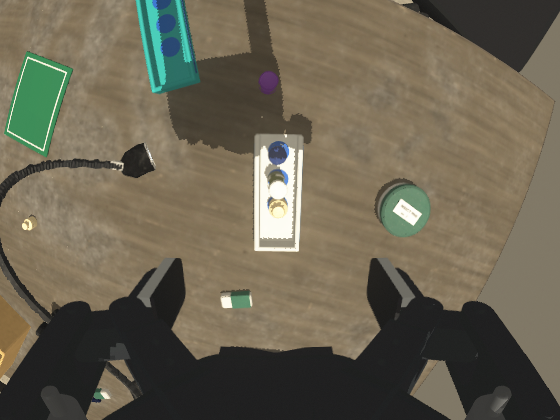

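Run:
```python
from h import *
crop('pics/w1.png','pics/w1c.png',240,125,320,260,4)
T=np.load('w1.npy')
crop('pics/w1.png','pics/w1d.png',0,40,80,240,3)
```

```text
(no output)
```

View pics/w1c.png

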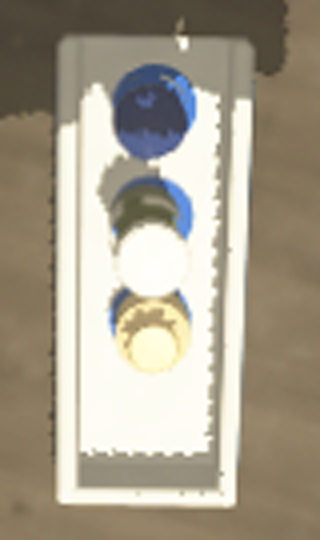

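```bash
python3 - <<'E'
from h import *
T=np.load('w1.npy')
c=lambda x,y:(240+x/4,125+y/4)
C=np.array([pt('wrist',*c(*q),24,T)[:2] for q in [(58,38),(255,40),(237,505),(57,503)]]);print(C.round(1),[np.linalg.norm(C[i]-C[(i+1)%4]).round(1) for i in range(4)])
cen=C.mean(0);ax=(C[2]+C[3]-C[0]-C[1]);ax/=np.linalg.norm(ax);print(cen,np.degrees(np.arctan2(ax[1],ax[0])))
for k in(16,-15.5,-48.5):print(k,cen+ax*k)
for n,q,z in[('white',(151,261),61),('blue',(153,112),55),('lw',(153,347),33),('lwbody',(153,334),22)]:
    P=pt('wrist',*c(*q),z,T)[:2];e=P-cen;print(n,P,'bayframe',e@ax,e@np.array([-ax[1],ax[0]]))
print('small',pt('wrist',27,225,20,T),'mat',[pt('wrist',*q,3,T)[:2].round(1) for q in[(27,52),(73,72),(45,156),(4,132)]])
print('tin',pt('wrist',405,210,25,T),'eraser',pt('wrist',236,299,13,T))
# projected predictions of caps if at discs
E
python3 - <<'E'
import cv2
from h import *
crop('pics/w1.png','pics/w1e.png',255,130,305,175,12)
E
```

```text
[[428.2 173.1]
 [412.  224.8]
 [544.3 265. ]
 [560.3 213.1]] [np.float64(54.2), np.float64(138.3), np.float64(54.4), np.float64(138.1)]
[486.19616632 219.01846185] 16.881562885914274
16 [501.50667958 223.66477044]
-15.5 [471.36410659 214.5173504 ]
-48.5 [439.78617298 204.93433892]
white [472.26488018 214.04938074] bayframe -14.773939094952796 -0.7093829829731608
blue [436.50801791 203.00481775] bayframe -52.19721171941326 -0.8944149623967744
lw [501.96504747 224.47706496] bayframe 16.674501159985965 0.6441829562199929
lwbody [501.3982014  224.37780542] bayframe 16.103257738240416 0.7138096632842075
small [ 642.12860288 -123.41211683   20.        ] mat [array([ 395.8, -186.9]), array([412. , -87.9]), array([ 534.8, -110.3]), array([ 520.1, -206. ])]
tin [455.01458206 371.49909182  25.        ] eraser [641.4842329 210.7132751  13.       ]
```

View pics/w1e.png

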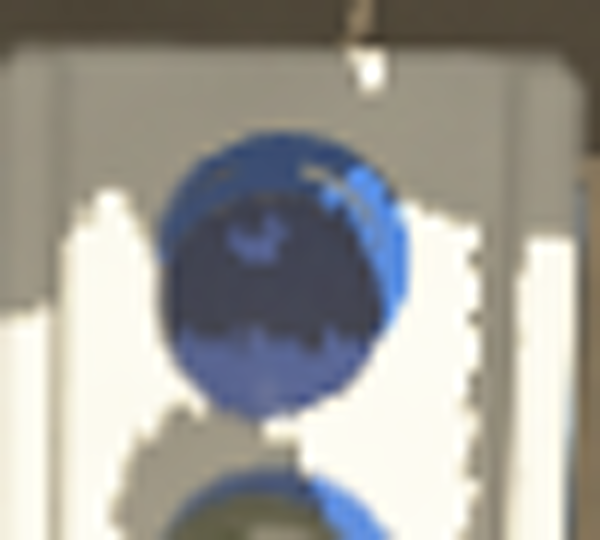

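Run:
```python
from h import *
go((438,204,100,107),(438,204,31,107))
```

```text
t 1.45 tcp [466.5 211.5 239.8] jaw az 108.0 xaxis [-0.001 -0.001 -1.   ] j6 -1.46 open 0.998 F [-0.4  0.1  0.7]
(438, 204, 100, 107) -> [139.8   1.7 -29.2] [ 1.02 -0.08  0.03] rows 2.3 0.1
(438, 204, 31, 107) -> [208.8   1.8 -29.1] [ 1.02 -0.08  0.03] rows 3.4 0.1
```

Emit:
drive_tool(rows=[70,1.7,-29,1,-0.1,0,100,140,1.7,-29,1,-0.1,0,100,140,1.7,-29,1,-0.1,0,100,140,1.7,-29,1,-0.1,0,70,140,1.7,-29,1,-0.1,0,70,140,1.7,-29,1,-0.1,0,70], newtons=25)

```text
clock: 2.2
eef_pos: [439.1, 204.8, 101.2]
tcp_rot: [-0.049, 1.568, 0.248]
contact_force: [-1.2, 0.0, -0.8]
opening: 0.697
```

Run:
```python
from h import *
T=info(); f=grab_frame('wrist'); save('pics/w2.png',f); np.save('w2.npy',T)
go((438,204,31,107))
for p in [(439.8,204.9,55),(471.4,214.5,61)]: print(proj('wrist',p,T))
```

```text
t 2.2 tcp [439.1 204.8 101.2] jaw az 107.1 xaxis [ 0.003  0.001 -1.   ] j6 -1.43 open 0.697 F [-1.2  0.  -0.8]
t 2.25 tcp [439.  204.6 101.1] jaw az 107.0 xaxis [ 0.003  0.001 -1.   ] j6 -1.43 open 0.701 F [-0.5 -0.2  0.4]
(438, 204, 31, 107) -> [70.1 -0.3 -1.4] [0.04 0.16 0.01] rows 1.1 0.0
[276.61723468 230.32449998]
[276.46548789 281.44245985]
```

View pics/w2.png

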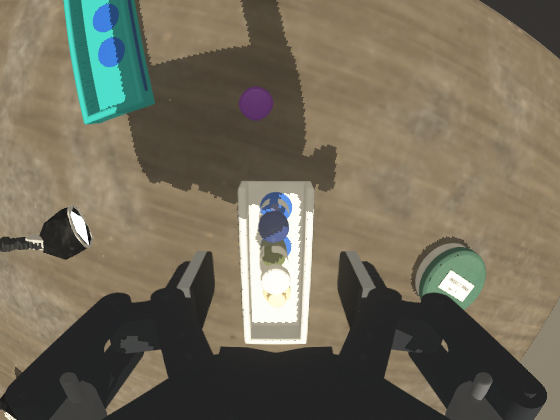

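Run:
```python
from h import *
T=np.load('w2.npy')
crop('pics/w2.png','pics/w2c.png',235,175,320,350,4)
print(pt('wrist',273,225,55,T),pt('wrist',274,283,61,T))
```

```text
[437.09250858 201.72733556  55.        ] [472.97929382 213.32285475  61.        ]
```

View pics/w2c.png

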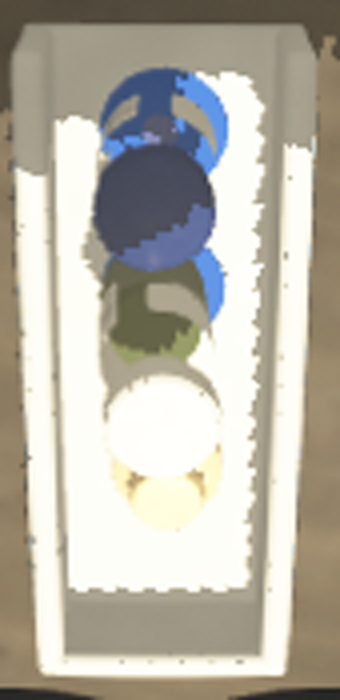

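Emit:
drive_tool(rows=[35,-1.8,-1.3,0,0.2,0,70,70,-1.8,-1.3,0,0.2,0,70,70,-1.8,-1.3,0,0.2,0,70,70,-1.8,-1.3,0,0.2,0,70])

```text
clock: 2.75
eef_pos: [439.2, 202.9, 32.2]
tcp_rot: [-0.108, 1.57, 0.19]
contact_force: [0.3, 0.6, 0.2]
opening: 0.7
```

Run:
```python
from h import *
T=info(); f=grab_frame('wrist'); save('pics/w3.png',f); np.save('w3.npy',T)
```

```text
t 2.75 tcp [439.2 202.9  32.2] jaw az 107.0 xaxis [ 0.  0. -1.] j6 -1.44 open 0.7 F [0.3 0.6 0.2]
```

View pics/w3.png

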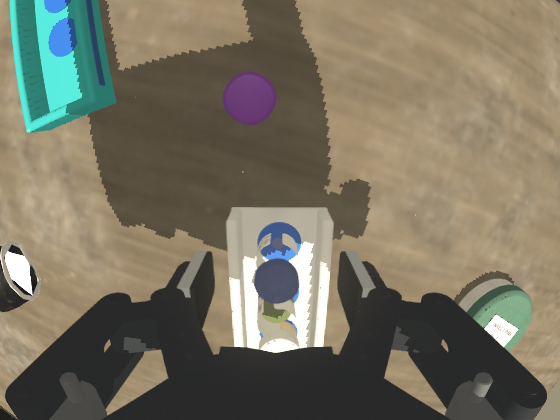

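Emit:
drive_tool(rows=[0,0,0,0,0,0,45,0,0,0,0,0,0,35,0,0,0,0,0,0,30,0,0,0,0,0,0,26,0,0,0,0,0,0,22,0,0,0,0,0,0,18,0,0,0,0,0,0,10,0,0,0,0,0,0,10,0,0,0,0,0,0,10])

```text
clock: 3.92
eef_pos: [439.6, 203.1, 32.6]
tcp_rot: [0.078, 1.569, 0.376]
contact_force: [-0.3, 0.1, 5.3]
opening: 0.225
```

Run:
```python
from h import *
T=info(); f=grab_frame('wrist'); save('pics/w4.png',f)
go((439,203,200,107),(350,60,220,95),(350,-60,220,83))
```

```text
t 3.92 tcp [439.6 203.1  32.6] jaw az 107.0 xaxis [ 0.002  0.001 -1.   ] j6 -1.44 open 0.225 F [-0.3  0.1  5.3]
t 3.98 tcp [439.6 203.1  32.6] jaw az 107.0 xaxis [ 0.002  0.001 -1.   ] j6 -1.44 open 0.226 F [-0.4  0.1  4.8]
(439, 203, 200, 107) -> [-1.674e+02  1.000e-01 -4.000e-01] [ 0.04  0.09 -0.01] rows 2.7 0.0
(350, 60, 220, 95) -> [-187.7 -110.5 -127.3] [12.04  0.09 -0.02] rows 4.0 1.1
(350, -60, 220, 83) -> [-187.7 -225.2 -162.5] [24.04  0.09 -0.03] rows 5.4 2.2
```

View pics/w4.png

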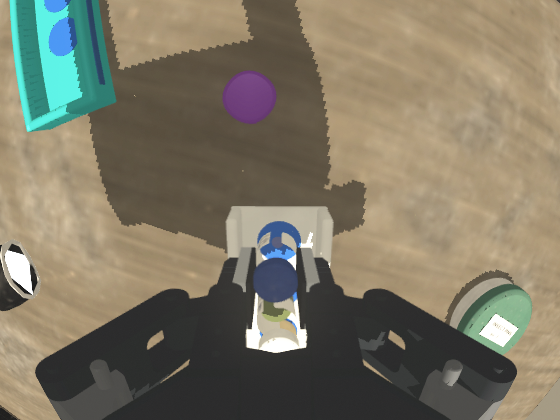

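Emit:
drive_tool(rows=[-20,0,0,0,0,0,10,-60,0,0,0,0,0,10,-110,0,0,0,0,0,10,-167,0,0,0,0,0,10,-180,-40,-45,4,0,0,10,-187,-80,-90,8,0,0,10,-188,-110,-127,12,0,0,10,-188,-150,-140,17,0,0,10,-188,-190,-152,21,0,0,10,-188,-225,-162,24,0,0,10])

```text
clock: 5.22
eef_pos: [349.9, -61.0, 220.2]
tcp_rot: [0.381, 1.569, 0.257]
contact_force: [0.7, 0.1, -0.9]
opening: 0.227
```

Run:
```python
from h import *
T=info(); f=grab_frame('wrist'); save('pics/w5.png',f); np.save('w5.npy',T)
go((440,-147,120,83),(440,-147,33,83))
```

```text
t 5.22 tcp [349.9 -61.  220.2] jaw az 82.9 xaxis [ 0.002  0.    -1.   ] j6 -1.63 open 0.227 F [ 0.7  0.1 -0.9]
t 5.28 tcp [350.2 -63.8 220.3] jaw az 82.8 xaxis [ 0.002 -0.002 -1.   ] j6 -1.63 open 0.226 F [ 1.1  0.3 -0.3]
(440, -147, 120, 83) -> [100.5 -71.2  99.3] [-0.2   0.11  0.08] rows 2.5 0.0
(440, -147, 33, 83) -> [187.5 -71.   99.2] [-0.2   0.11  0.08] rows 3.6 0.0
```

View pics/w5.png

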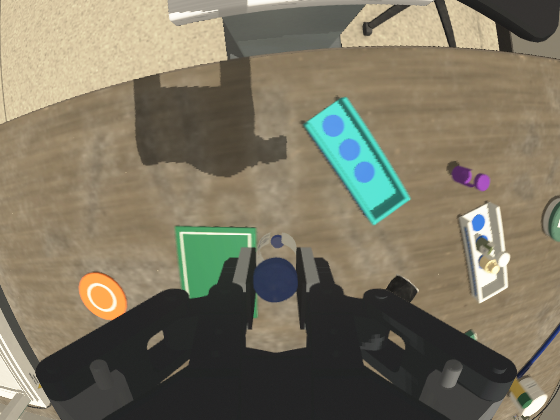

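Run:
```python
from h import *
T=np.load('w5.npy')
for q in [(177,227),(256,228)]: print(pt('wrist',*q,3,T))
print('pad',pt('wrist',101,296,5,T))
```

```text
[ 395.81864869 -187.77122101    3.        ]
[408.30831558 -91.78367025   3.        ]
pad [ 486.60832872 -332.25709617    5.        ]
```

Emit:
drive_tool(rows=[40,-30,40,0,0,0,10,80,-60,80,0,0,0,10,100,-71,99,0,0,0,10,100,-71,99,0,0,0,10,100,-71,99,0,0,0,10])

```text
clock: 5.9
eef_pos: [438.8, -146.3, 120.6]
tcp_rot: [-1.023, 1.57, -1.148]
contact_force: [0.0, 0.9, -0.8]
opening: 0.226
```

Run:
```python
from h import *
T=info(); f=grab_frame('wrist'); save('pics/w6.png',f); np.save('w6.npy',T)
```

```text
t 5.9 tcp [ 438.8 -146.3  120.6] jaw az 82.8 xaxis [ 0.    -0.001 -1.   ] j6 -1.77 open 0.226 F [ 0.   0.9 -0.8]
```

View pics/w6.png

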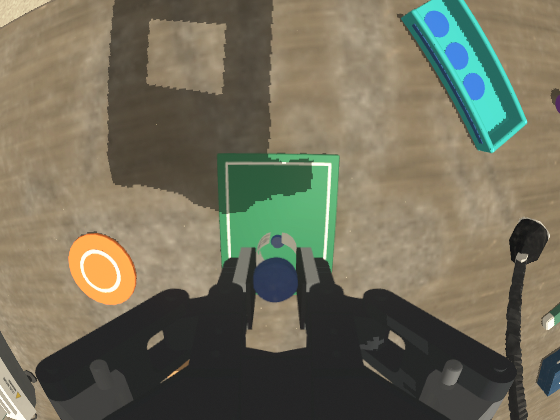

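Emit:
drive_tool(rows=[40,0,0,0,0,0,10,70,0,0,0,0,0,10,80,0,0,0,0,0,10,85,0,0,0,0,0,10,87.5,0,0,0,0,0,10,87.5,0,0,0,0,0,10,87.5,0,0,0,0,0,10])

```text
clock: 6.82
eef_pos: [439.6, -146.5, 34.1]
tcp_rot: [-0.503, 1.568, -0.628]
contact_force: [-0.1, 0.0, 0.3]
opening: 0.225
```

Emit:
drive_tool(rows=[2,0,0,0,0,0,10,2,0,0,0,0,0,10,2,0,0,0,0,0,10])

```text
clock: 7.2
eef_pos: [440.1, -146.7, 32.5]
tcp_rot: [-0.412, 1.567, -0.538]
contact_force: [-1.6, 1.2, 6.3]
opening: 0.225
```

Contact (6 N). Release gently.

Emit:
drive_tool(rows=[-0.5,0,0,0,0,0,24,-0.5,0,0,0,0,0,27,-0.5,0,0,0,0,0,32,-0.5,0,0,0,0,0,42,-0.5,0,0,0,0,0,60,-0.5,0,0,0,0,0,70,-0.5,0,0,0,0,0,70,-30,0,0,0,0,0,70,-80,0,0,0,0,0,70,-100,0,0,0,0,0,70])

```text
clock: 8.45
eef_pos: [440.8, -146.8, 134.9]
tcp_rot: [-0.322, 1.564, -0.447]
contact_force: [0.5, 0.1, -0.2]
opening: 0.703
```

Run:
```python
from h import *
T=info(); f=grab_frame('wrist'); save('pics/w7.png',f); np.save('w7.npy',T)
go((440,-147,210,83),(350,-60,220,83),(350,60,220,95),(471.5,214.5,220,107))
```

```text
t 8.45 tcp [ 440.8 -146.8  134.9] jaw az 82.8 xaxis [ 0.006 -0.003 -1.   ] j6 -1.77 open 0.703 F [ 0.5  0.1 -0.2]
t 8.5 tcp [ 441.6 -147.1  136.4] jaw az 82.8 xaxis [ 0.008 -0.004 -1.   ] j6 -1.77 open 0.7 F [0.3 0.1 2.4]
(440, -147, 210, 83) -> [-73.7  -0.3  -1. ] [-0.19  0.5   0.15] rows 1.2 0.1
(350, -60, 220, 83) -> [ -84.7   74.7 -101.1] [-0.19  0.5   0.15] rows 2.4 0.1
(350, 60, 220, 95) -> [ -85.2  193.8 -116.1] [-12.19   0.48   0.2 ] rows 3.9 1.1
(471.5, 214.5, 220, 107) -> [-84.7 362.2 -14.9] [-24.19   0.46   0.25] rows 6.0 2.3
```

View pics/w7.png

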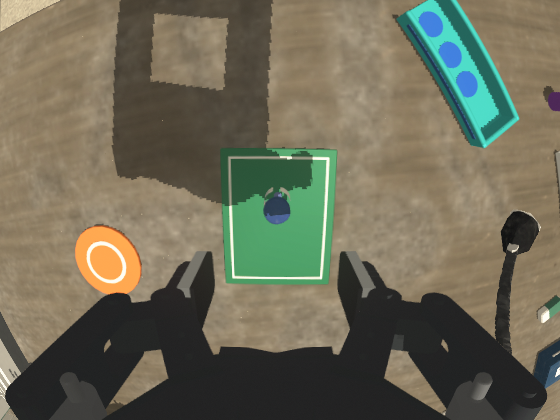

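Run:
```python
from h import *
T=np.load('w7.npy')
M=np.array([pt('wrist',*q,3,T)[:2] for q in [(222,149),(336,150),(328,284),(226,283)]]);print(M.round(1),M.mean(0))
print('cap',pt('wrist',277,209,55,T),'pad',pt('wrist',107,262,5,T))
```

```text
[[ 395.2 -187.8]
 [ 408.2  -91.1]
 [ 536.7 -107.9]
 [ 523.1 -206.7]] [ 465.78236223 -148.36654562]
cap [ 438.43671772 -145.99431992   55.        ] pad [ 488.80561965 -329.27112818    5.        ]
```

Emit:
drive_tool(rows=[-60,0,-5,0,0.5,0,70,-80,20,-40,0,0.5,0,70,-85,50,-75,0,0.5,0,70,-85,75,-101,0,0.5,0,70,-85,120,-107,-4,0.5,0,70,-85,160,-112,-8,0.5,0,70,-85,194,-116,-12,0.5,0,70,-85,250,-82,-16,0.5,0,70,-85,310,-45,-20,0.5,0,70,-85,362,-15,-24,0.5,0,70])

```text
clock: 9.75
eef_pos: [467.0, 209.3, 219.6]
tcp_rot: [-1.959, 1.566, -1.663]
contact_force: [0.0, 0.1, -0.3]
opening: 0.7
```

Run:
```python
from h import *
go((471.5,214.5,110,107))
```

```text
t 9.75 tcp [467.  209.3 219.6] jaw az 107.0 xaxis [-0.    -0.005 -1.   ] j6 -1.44 open 0.7 F [ 0.   0.1 -0.3]
(471.5, 214.5, 110, 107) -> [109.6   4.1   6. ] [-0.03 -0.1   0.25] rows 1.8 0.0
```

Emit:
drive_tool(rows=[50,4,6,0,0,0.2,70,110,4,6,0,0,0.2,70,110,4,6,0,0,0.2,70,110,4,6,0,0,0.2,70])

```text
clock: 10.25
eef_pos: [472.2, 214.5, 110.8]
tcp_rot: [-2.502, 1.569, -2.206]
contact_force: [0.4, 0.1, -0.0]
opening: 0.702
```

Run:
```python
from h import *
T=info(); f=grab_frame('wrist'); save('pics/w8.png',f); np.save('w8.npy',T)
crop('pics/w8.png','pics/w8c.png',225,140,325,350,3)
print(proj('wrist',(471.5,214.5,61),T))
```

```text
t 10.25 tcp [472.2 214.5 110.8] jaw az 107.0 xaxis [-0.001 -0.001 -1.   ] j6 -1.44 open 0.702 F [ 0.4  0.1 -0. ]
[277.06878885 226.57628688]
```

View pics/w8c.png

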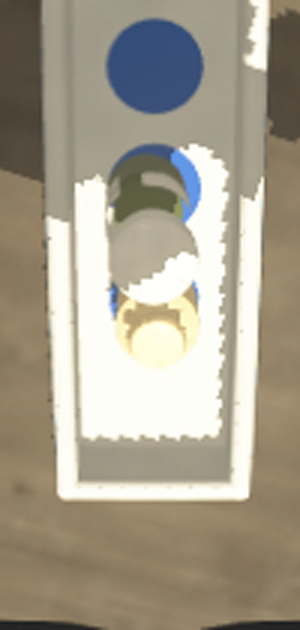

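Run:
```python
from h import *
T=np.load('w8.npy')
print('disc',pt('wrist',276.7,162,3,T),'white',pt('wrist',276.3,225,61,T),'lw',pt('wrist',277,254.3,33,T))
go((471.5,214.5,32.5,107))
```

```text
disc [440.42243524 204.92201472   3.        ] white [470.63168083 213.7274863   61.        ] lw [502.10060787 223.91738114  33.        ]
t 10.3 tcp [472.9 214.8 111.7] jaw az 107.0 xaxis [ 0.001 -0.    -1.   ] j6 -1.44 open 0.696 F [-0.2 -0.7  0.3]
(471.5, 214.5, 32.5, 107) -> [79.2  0.1 -1.5] [-0.05  0.06  0.03] rows 1.3 0.0
```

Emit:
drive_tool(rows=[40,0,-0.7,0,0,0,70,78,0,-0.7,0,0,0,70,78,0,-0.7,0,0,0,70,78,0,-0.7,0,0,0,45,78,0,-0.7,0,0,0,35,78,0,-0.7,0,0,0,30,78,0,-0.7,0,0,0,26,78,0,-0.7,0,0,0,22,78,0,-0.7,0,0,0,18,78,0,-0.7,0,0,0,10])

```text
clock: 11.55
eef_pos: [472.8, 214.6, 34.2]
tcp_rot: [-0.337, 1.569, -0.041]
contact_force: [-0.2, -1.9, 6.7]
opening: 0.229
```

Emit:
drive_tool(rows=[0,0,0,0,0,0,10,0,0,0,0,0,0,10])

```text
clock: 11.8
eef_pos: [472.9, 214.7, 34.3]
tcp_rot: [-0.312, 1.569, -0.016]
contact_force: [0.0, -0.6, 1.8]
opening: 0.228
```

Run:
```python
from h import *
T=info(); f=grab_frame('wrist'); save('pics/w9.png',f)
go((471.5,214.5,210,107),(350,60,220,95),(350,-60,220,83),(490,-152,130,83),(490,-152,33,83))
```

```text
t 11.8 tcp [472.9 214.7  34.3] jaw az 107.0 xaxis [ 0.002 -0.    -1.   ] j6 -1.44 open 0.228 F [ 0.  -0.6  1.8]
t 11.85 tcp [472.9 214.7  34.2] jaw az 107.0 xaxis [ 0.002 -0.    -1.   ] j6 -1.44 open 0.232 F [-0.3 -0.2  2.7]
(471.5, 214.5, 210, 107) -> [-1.758e+02  1.000e-01 -1.000e+00] [-0.04  0.12  0.04] rows 2.8 0.0
(350, 60, 220, 95) -> [-186.  -112.2 -162.3] [11.96  0.12  0.03] rows 4.3 1.1
(350, -60, 220, 83) -> [-186.  -227.  -197.3] [2.396e+01 1.200e-01 1.000e-02] rows 5.7 2.2
(490, -152, 130, 83) -> [ -95.7 -355.8  -90.4] [2.396e+01 1.200e-01 1.000e-02] rows 6.1 2.2
(490, -152, 33, 83) -> [   1.3 -355.7  -90.6] [2.396e+01 1.200e-01 1.000e-02] rows 5.9 2.2
```

View pics/w9.png

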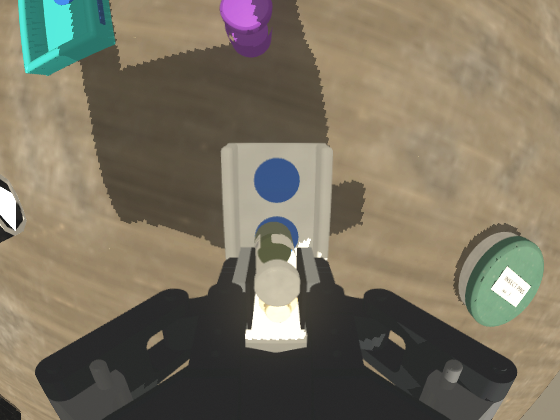

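Emit:
drive_tool(rows=[-20,0,-1,0,0,0,10,-60,0,-1,0,0,0,10,-110,0,-1,0,0,0,10,-170,0,-1,0,0,0,10,-180,-40,-60,4,0,0,10,-186,-80,-120,8,0,0,10,-186,-112,-162,12,0,0,10,-186,-155,-175,17,0,0,10,-186,-195,-188,21,0,0,10,-186,-227,-197,24,0,0,10])

```text
clock: 13.1
eef_pos: [349.8, -61.4, 220.1]
tcp_rot: [0.088, 1.568, -0.038]
contact_force: [0.9, 0.4, -0.6]
opening: 0.231
```

Run:
```python
from h import *
go((490,-152,120,83),(490,-152,34,83))
```

```text
t 13.1 tcp [349.8 -61.4 220.1] jaw az 82.8 xaxis [ 0.003 -0.    -1.   ] j6 -1.62 open 0.231 F [ 0.9  0.4 -0.6]
(490, -152, 120, 83) -> [100.4 -72.4 150.2] [-0.2   0.15 -0.01] rows 3.1 0.0
(490, -152, 34, 83) -> [186.4 -72.4 150. ] [-0.2   0.15 -0.01] rows 4.0 0.0
```

Emit:
drive_tool(rows=[30,-24,50,0,0,0,10,60,-48,100,0,0,0,10,90,-72,150,0,0,0,10,130,-72,150,0,0,0,10,160,-72,150,0,0,0,10,176,-72,150,0,0,0,10,182,-72,150,0,0,0,10,186,-72,150,0,0,0,10,187,-72,150,0,0,0,10,187,-72,150,0,0,0,10])

```text
clock: 14.35
eef_pos: [490.6, -151.7, 34.3]
tcp_rot: [0.004, 1.567, -0.121]
contact_force: [0.2, -0.1, 2.7]
opening: 0.234
```

Emit:
drive_tool(rows=[0.5,0,0,0,0,0,10,0.5,0,0,0,0,0,24,0,0,0,0,0,0,27,0,0,0,0,0,0,32,0,0,0,0,0,0,42,0,0,0,0,0,0,60,-0.5,0,0,0,0,0,70,-30,0,0,0,0,0,70,-70,0,0,0,0,0,70,-100,0,0,0,0,0,70])

```text
clock: 15.6
eef_pos: [490.5, -151.8, 135.8]
tcp_rot: [-0.035, 1.566, -0.16]
contact_force: [-0.3, -0.6, 0.3]
opening: 0.701
```

Run:
```python
from h import *
T=info(); f=grab_frame('wrist'); save('pics/w10.png',f); np.save('w10.npy',T)
go((480,-147,210,83),(350,-60,220,83),(350,60,220,60),(502,224,220,17))
```

```text
t 15.6 tcp [ 490.5 -151.8  135.8] jaw az 82.8 xaxis [ 0.005 -0.001 -1.   ] j6 -1.75 open 0.701 F [-0.3 -0.6  0.3]
t 15.65 tcp [ 492.3 -152.3  139.1] jaw az 82.8 xaxis [ 0.009 -0.002 -1.   ] j6 -1.75 open 0.7 F [ 2.1 -1.2  3.4]
(480, -147, 210, 83) -> [-71.    3.7 -12.2] [-0.2   0.53  0.05] rows 1.2 0.1
(350, -60, 220, 83) -> [ -82.4   73.7 -152. ] [-0.2   0.53  0.05] rows 3.0 0.1
(350, 60, 220, 60) -> [ -82.7  192.8 -167. ] [22.8   0.54 -0.05] rows 4.3 2.1
(502, 224, 220, 17) -> [-81.6 374.5 -36.8] [65.8   0.5  -0.26] rows 6.2 6.1
```

View pics/w10.png

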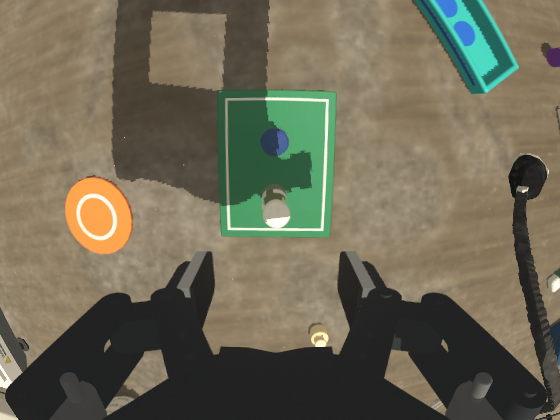

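Run:
```python
from h import *
T=np.load('w10.npy')
print('small',pt('wrist',318.5,332,24,T),'pad',pt('wrist',98.5,215,5,T))
print('white',pt('wrist',276,213,61,T),'blue',pt('wrist',274.5,141,55,T))
```

```text
small [ 628.50288918 -126.98316331   24.        ] pad [ 487.55586409 -327.69361384    5.        ]
white [ 489.21279751 -151.64948837   61.        ] blue [ 439.58572519 -146.40395622   55.        ]
```

Emit:
drive_tool(rows=[-60,0,-20,0,0.5,0,70,-80,20,-70,0,0.5,0,70,-82,50,-115,0,0.5,0,70,-82,74,-150,0,0.5,0,70,-82,120,-157,8,0.5,0,70,-82,160,-162,16,0.5,0,60,-82,193,-167,23,0.5,0,50,-82,255,-125,34,0.5,0,50,-82,315,-80,44,0.5,0,50,-82,374,-37,54,0.5,0,50])

```text
clock: 16.9
eef_pos: [477.0, 198.1, 220.1]
tcp_rot: [1.875, 1.567, 0.802]
contact_force: [-0.1, -0.6, 1.5]
opening: 0.5
```

Run:
```python
from h import *
go((502,224,110,17))
```

```text
t 16.9 tcp [477.  198.1 220.1] jaw az 28.5 xaxis [ 0.003  0.003 -1.   ] j6 -0.11 open 0.5 F [-0.1 -0.6  1.5]
(502, 224, 110, 17) -> [110.2  33.9 -10.7] [11.5  -0.08 -0.19] rows 1.9 1.1
```

Emit:
drive_tool(rows=[20,34,-10.7,11.5,0,-0.2,50,60,34,-10.7,11.5,0,-0.2,50,110,34,-10.7,11.5,0,-0.2,50,110,34,-10.7,11.5,0,-0.2,50,110,34,-10.7,11.5,0,-0.2,50,110,34,-10.7,11.5,0,-0.2,50])

```text
clock: 17.65
eef_pos: [503.5, 224.5, 112.4]
tcp_rot: [2.096, 1.567, 0.822]
contact_force: [-0.7, -0.4, 0.4]
opening: 0.498
```

Run:
```python
from h import *
T=info(); f=grab_frame('wrist'); save('pics/w11.png',f); np.save('w11.npy',T)
print(proj('wrist',(502,224,33),T))
go((502,224,8,17))
```

```text
t 17.65 tcp [503.5 224.5 112.4] jaw az 17.0 xaxis [ 0.003  0.003 -1.   ] j6 0.12 open 0.498 F [-0.7 -0.4  0.4]
[271.89702823 214.12666731]
t 17.7 tcp [503.3 224.5 112.3] jaw az 17.0 xaxis [ 0.002  0.003 -1.   ] j6 0.12 open 0.501 F [0.3 0.4 0.6]
(502, 224, 8, 17) -> [104.3  -1.7   0.2] [-0.01 -0.1  -0.18] rows 1.7 0.0
```

View pics/w11.png

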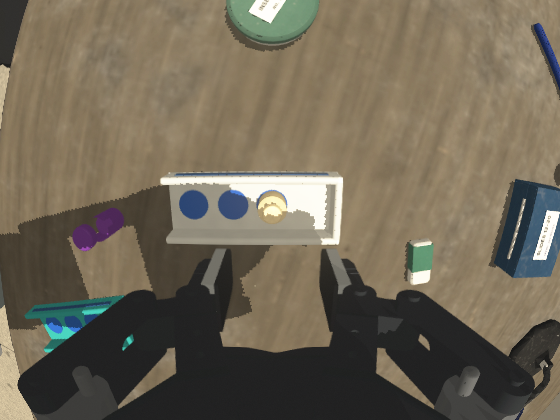

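Run:
```python
from h import *
crop('pics/w11.png','pics/w11c.png',155,160,350,255,4)
```

```text
(no output)
```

View pics/w11c.png

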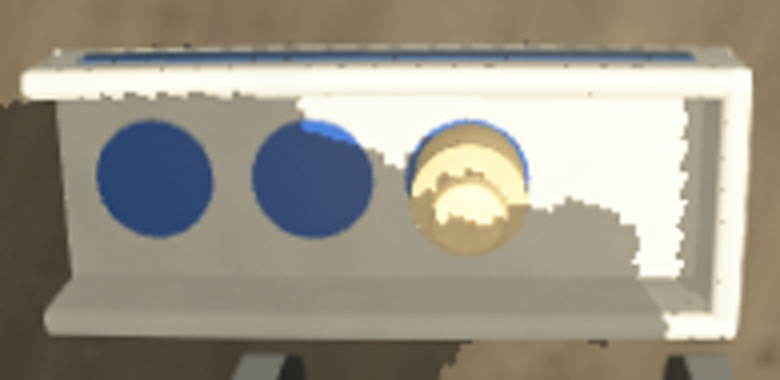

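Emit:
drive_tool(rows=[40,-1.7,0.2,0,0,-0.2,50,75,-1.7,0.2,0,0,-0.2,50,92,-1.7,0.2,0,0,-0.2,50,102,-1.7,0.2,0,0,-0.2,50,104,-1.7,0.2,0,0,-0.2,50,104,-1.7,0.2,0,0,-0.2,50])

```text
clock: 18.45
eef_pos: [502.6, 224.3, 9.1]
tcp_rot: [2.733, 1.569, 1.459]
contact_force: [-1.0, -0.6, 1.0]
opening: 0.504
```

Run:
```python
from h import *
T=info(); f=grab_frame('wrist'); save('pics/w12.png',f)
```

```text
t 18.45 tcp [502.6 224.3   9.1] jaw az 17.0 xaxis [ 0.     0.002 -1.   ] j6 0.12 open 0.504 F [-1.  -0.6  1. ]
```

View pics/w12.png

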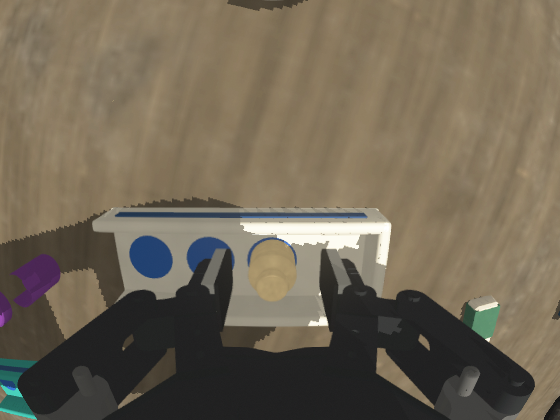

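Fingers straddle the weight inside the lane. Close.

Emit:
drive_tool(rows=[0,0,0,0,0,0,40,0,0,0,0,0,0,34,0,0,0,0,0,0,30,0,0,0,0,0,0,26,0,0,0,0,0,0,22,0,0,0,0,0,0,15,0,0,0,0,0,0,10,0,0,0,0,0,0,10,0,0,0,0,0,0,10], newtons=35)

```text
clock: 19.62
eef_pos: [502.5, 224.2, 9.3]
tcp_rot: [2.827, 1.569, 1.553]
contact_force: [-1.4, -0.6, 4.6]
opening: 0.234
```

Run:
```python
from h import *
T=info()
go((502.5,224,200,17),(350,60,220,60),(350,-60,220,40),(380,-200,220,30),(488,-329,140,17))
```

```text
t 19.62 tcp [502.5 224.2   9.3] jaw az 17.0 xaxis [ 0.     0.002 -1.   ] j6 0.12 open 0.234 F [-1.4 -0.6  4.6]
t 19.62 tcp [502.5 224.2   9.3] jaw az 17.0 xaxis [ 0.     0.002 -1.   ] j6 0.12 open 0.234 F [-1.4 -0.6  4.6]
(502.5, 224, 200, 17) -> [-1.907e+02  1.000e-01 -1.000e-01] [-0.01 -0.11 -0.04] rows 3.1 0.0
(350, 60, 220, 60) -> [-211.1 -193.7  112.1] [-43.01  -0.09  -0.08] rows 4.9 4.0
(350, -60, 220, 40) -> [-211.3 -228.7  226.9] [-23.01  -0.1   -0.06] rows 6.2 2.2
(380, -200, 220, 30) -> [-211.6 -241.   369.5] [-13.01  -0.11  -0.05] rows 7.8 1.2
(488, -329, 140, 17) -> [-131.9 -175.4  524.6] [-0.01 -0.11 -0.04] rows 9.1 0.0
```

Emit:
drive_tool(rows=[-20,0,0,0,0,0,10,-60,0,0,0,0,0,10,-110,0,0,0,0,0,10,-170,0,0,0,0,0,10,-200,-60,25,0,0,0,10,-210,-115,60,0,0,0,10,-211,-160,90,0,0,0,10,-211,-194,112,0,0,0,10,-211,-212,165,0,0,0,10,-211,-229,227,0,0,0,10])

```text
clock: 20.88
eef_pos: [349.5, -59.6, 220.0]
tcp_rot: [2.008, 1.568, 0.736]
contact_force: [1.0, -0.5, -1.0]
opening: 0.235
```

Run:
```python
from h import *
go((370,-180,220,17),(488,-329,120,17))
```

```text
t 20.88 tcp [349.5 -59.6 220. ] jaw az 17.1 xaxis [ 0.002  0.002 -1.   ] j6 -0.47 open 0.235 F [ 1.  -0.5 -1. ]
(370, -180, 220, 17) -> [-1.000e-01 -1.580e+01  1.211e+02] [ 0.09 -0.07 -0.14] rows 2.0 0.0
(488, -329, 120, 17) -> [ 99.8  53.  298.3] [ 0.09 -0.07 -0.14] rows 5.1 0.0
```

Emit:
drive_tool(rows=[0,-8,60,0,0,0,10,0,-16,121,0,0,0,10,10,5,175,0,0,0,10,40,30,235,0,0,0,10,70,53,298,0,0,0,10,100,53,298,0,0,0,10,100,53,298,0,0,0,10,100,53,298,0,0,0,10])

```text
clock: 21.88
eef_pos: [487.6, -328.2, 120.3]
tcp_rot: [2.196, 1.568, 0.923]
contact_force: [-0.7, 0.7, -0.6]
opening: 0.228
```

Run:
```python
from h import *
T=info(); f=grab_frame('wrist'); save('pics/w13.png',f); np.save('w13.npy',T)
```

```text
t 21.88 tcp [ 487.6 -328.2  120.3] jaw az 17.1 xaxis [ 0.002  0.002 -1.   ] j6 -0.9 open 0.228 F [-0.7  0.7 -0.6]
```

View pics/w13.png

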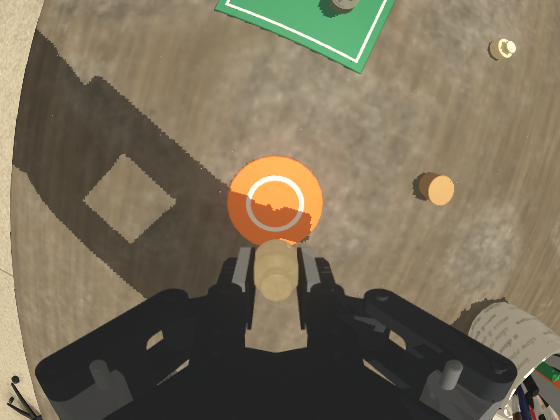

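Run:
```python
from h import *
T=np.load('w13.npy'); p=pt('wrist',275,202.5,5,T); print(p,'small',pt('wrist',506,48,24,T),'cup',pt('top',443,103,60))
go((p[0],p[1],20,17),(p[0],p[1],11.5,17))
```

```text
[ 488.59497013 -329.23901481    5.        ] small [ 638.58623171 -130.43568176   24.        ] cup [ 764.71682234 -393.3732218    60.        ]
t 21.93 tcp [ 488.  -328.3  121. ] jaw az 17.1 xaxis [ 0.003  0.001 -1.   ] j6 -0.9 open 0.236 F [-0.3 -0.  -0.8]
(np.float64(488.59497012611365), np.float64(-329.2390148070509), 20, 17) -> [101.   -0.    1.1] [ 0.11 -0.02 -0.18] rows 1.6 0.0
(np.float64(488.59497012611365), np.float64(-329.2390148070509), 11.5, 17) -> [109.5  -0.    1.1] [ 0.11 -0.02 -0.18] rows 1.8 0.0
```

Emit:
drive_tool(rows=[40,0,1,0,0,-0.2,10,75,0,1,0,0,-0.2,10,95,0,1,0,0,-0.2,10,104,0,1,0,0,-0.2,10,107,0,1,0,0,-0.2,10,109,0,1,0,0,-0.2,10,109,0,1,0,0,-0.2,10,109.5,0,1,0,0,-0.2,10])

```text
clock: 22.92
eef_pos: [488.9, -329.4, 12.0]
tcp_rot: [0.876, 1.571, -0.396]
contact_force: [0.2, 0.4, -1.3]
opening: 0.236
```

Emit:
drive_tool(rows=[1.5,0,0,0,0,0,10,1.5,0,0,0,0,0,10,1,0,0,0,0,0,26,0.5,0,0,0,0,0,30,0,0,0,0,0,0,38,0,0,0,0,0,0,50,0,0,0,0,0,0,50,-30,0,0,0,0,0,50,-80,0,0,0,0,0,50,-110,0,0,0,0,0,50])

```text
clock: 24.18
eef_pos: [489.5, -329.8, 124.2]
tcp_rot: [0.689, 1.569, -0.583]
contact_force: [-0.2, 0.2, 0.2]
opening: 0.503
```

Run:
```python
from h import *
T=info(); f=grab_frame('wrist'); save('pics/w14.png',f); np.save('w14.npy',T)
crop('pics/w14.png','pics/w14c.png',200,120,350,270,4)
```

```text
t 24.18 tcp [ 489.5 -329.8  124.2] jaw az 17.1 xaxis [ 0.002 -0.001 -1.   ] j6 -0.89 open 0.503 F [-0.2  0.2  0.2]
```

View pics/w14c.png

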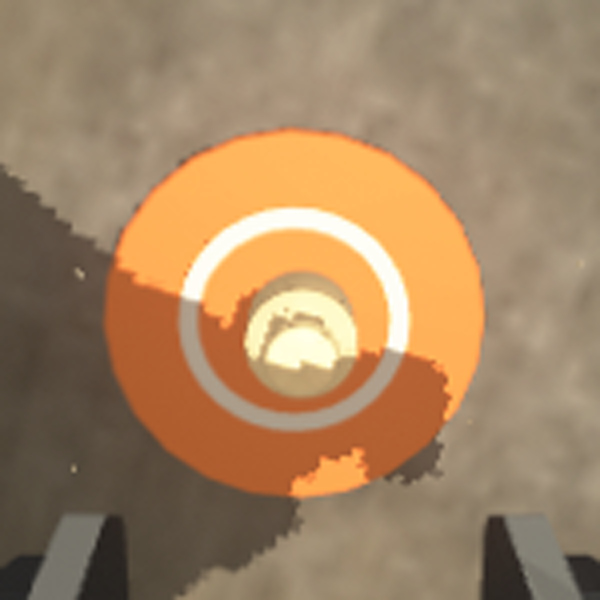

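View pics/w14.png

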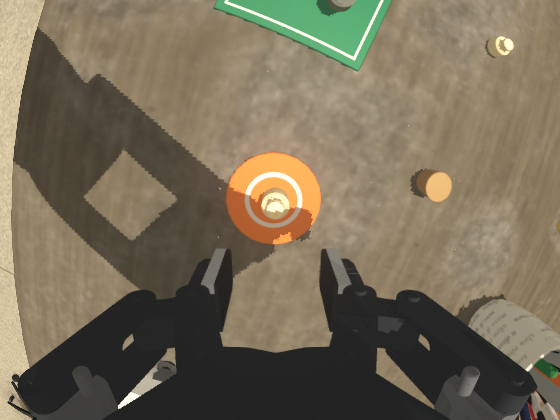

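Run:
```python
from h import *
go((630,-130,150,80))
```

```text
t 24.23 tcp [ 490.9 -330.8  127.5] jaw az 17.1 xaxis [ 0.005 -0.004 -1.   ] j6 -0.89 open 0.5 F [ 1.  -1.5  2.2]
(630, -130, 150, 80) -> [ -22.5  192.1 -150.9] [-6.29e+01  3.90e-01 -5.00e-02] rows 3.9 5.9
```

Emit:
drive_tool(rows=[-22,48,-38,-10,0.4,0,50,-22,96,-75,-21,0.4,0,50,-22,144,-113,-31,0.4,0,50,-22,192,-151,-42,0.4,0,50,-22,192,-151,-52,0.4,0,50,-22,192,-151,-63,0.4,0,50,-22,192,-151,-63,0.4,0,50,-22,192,-151,-63,0.4,0,50])

```text
clock: 25.22
eef_pos: [629.8, -130.1, 149.4]
tcp_rot: [1.43, 1.57, 1.253]
contact_force: [-0.7, -0.3, 0.7]
opening: 0.498
```

Run:
```python
from h import *
T=info(); f=grab_frame('wrist'); save('pics/w15.png',f); np.save('w15.npy',T)
crop('pics/w15.png','pics/w15c.png',210,120,350,260,4)
```

```text
t 25.23 tcp [ 629.8 -130.1  149.4] jaw az 79.9 xaxis [ 0.     0.001 -1.   ] j6 -1.6 open 0.498 F [-0.7 -0.3  0.7]
```

View pics/w15.png

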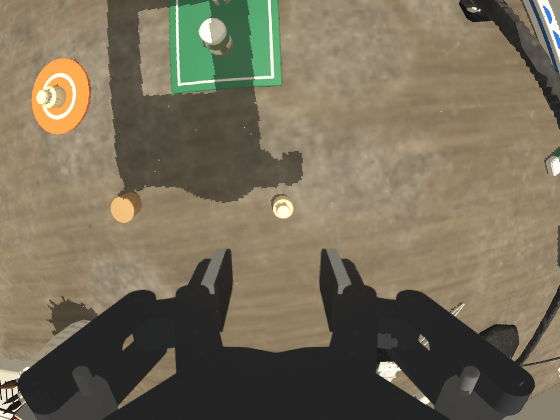

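View pics/w15c.png

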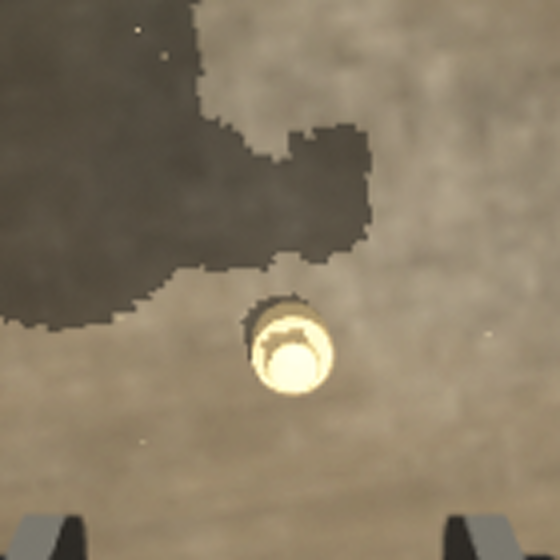

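Run:
```python
from h import *
T=np.load('w15.npy'); p=pt('wrist',283.25,210.75,24,T); print(p,pt('wrist',282.5,205,10,T))
go((p[0],p[1],7,80))
```

```text
[ 642.86851153 -125.81199751   24.        ] [ 641.64630177 -125.95359635   10.        ]
t 25.27 tcp [ 629.8 -130.1  149.5] jaw az 79.9 xaxis [ 0.     0.001 -1.   ] j6 -1.6 open 0.499 F [-0.5  0.1  0.4]
(np.float64(642.8685115327219), np.float64(-125.8119975120215), 7, 80) -> [142.5   6.4  12.1] [-0.11  0.02 -0.05] rows 2.3 0.0
```

Emit:
drive_tool(rows=[40,6.4,11.5,0,0,0,50,90,6.4,11.5,0,0,0,50,120,6.4,11.5,0,0,0,50,135,6.4,11.5,0,0,0,50,141,6.4,11.5,0,0,0,50,142,6.4,11.5,0,0,0,50,142,6.4,11.5,0,0,0,50])

```text
clock: 26.15
eef_pos: [643.1, -125.9, 8.7]
tcp_rot: [0.367, 1.569, 0.19]
contact_force: [-0.4, -0.2, -0.3]
opening: 0.506
```

Run:
```python
from h import *
T=info(); f=grab_frame('wrist'); save('pics/w16.png',f)
```

```text
t 26.15 tcp [ 643.1 -125.9    8.7] jaw az 79.9 xaxis [ 0.002  0.    -1.   ] j6 -1.59 open 0.506 F [-0.4 -0.2 -0.3]
```

View pics/w16.png

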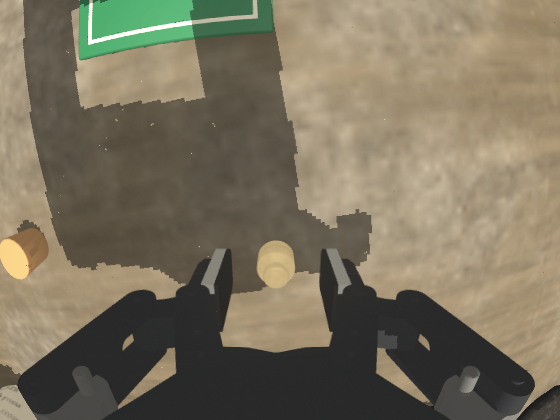

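Emit:
drive_tool(rows=[4,0,0,0,0,0,40,4,0,0,0,0,0,32,4,0,0,0,0,0,28,4,0,0,0,0,0,24,4,0,0,0,0,0,20,4,0,0,0,0,0,16,4,0,0,0,0,0,8,4,0,0,0,0,0,8,4,0,0,0,0,0,8], newtons=30)

```text
clock: 27.32
eef_pos: [643.1, -125.9, 4.7]
tcp_rot: [0.377, 1.569, 0.201]
contact_force: [-1.6, 0.5, 3.9]
opening: 0.191
```

Run:
```python
from h import *
go((643,-126,160,80),(560,-126,220,80),(380,-60,220,60),(350,60,220,40),(400,150,220,17),(502.5,224,120,17))
```

```text
t 27.32 tcp [ 643.1 -125.9    4.7] jaw az 79.9 xaxis [ 0.002  0.    -1.   ] j6 -1.59 open 0.191 F [-1.6  0.5  3.9]
(643, -126, 160, 80) -> [-155.3   -0.     0.3] [-0.12  0.12 -0.05] rows 2.5 0.0
(560, -126, 220, 80) -> [-215.4  -14.6  -81.3] [-0.12  0.12 -0.05] rows 3.7 0.0
(380, -60, 220, 60) -> [-215.8   18.8 -270.1] [19.88  0.11 -0.07] rows 5.5 1.9
(350, 60, 220, 40) -> [-215.8  131.6 -320.7] [39.88  0.1  -0.09] rows 6.5 3.7
(400, 150, 220, 17) -> [-215.7  229.  -287.3] [62.88  0.08 -0.11] rows 6.8 5.9
(502.5, 224, 120, 17) -> [-115.4  319.8 -199.6] [62.88  0.08 -0.11] rows 6.3 5.9
```

Emit:
drive_tool(rows=[-20,0,0,0,0,0,8,-60,0,0,0,0,0,8,-110,0,0,0,0,0,8,-160,0,0,0,0,0,8,-215,-8,-41,0,0,0,8,-215,-15,-82,0,0,0,8,-215,-5,-140,5,0,0,8,-215,5,-200,12,0,0,8,-215,12,-240,18,0,0,8,-215,19,-270,20,0,0,8])

```text
clock: 28.58
eef_pos: [378.4, -59.4, 220.1]
tcp_rot: [0.592, 1.567, 0.064]
contact_force: [0.1, 0.1, -0.0]
opening: 0.182
```

Run:
```python
from h import *
go((350,60,220,40),(400,150,220,17),(502.5,224,180,17))
```

```text
t 28.57 tcp [378.4 -59.4 220.1] jaw az 59.8 xaxis [ 0.003  0.    -1.   ] j6 -1.2 open 0.182 F [ 0.1  0.1 -0. ]
(350, 60, 220, 40) -> [ -0.   88.8 -84.7] [19.75  0.14 -0.14] rows 2.0 1.8
(400, 150, 220, 17) -> [  0.2 191.7 -86.8] [42.75  0.11 -0.16] rows 3.4 4.0
(502.5, 224, 180, 17) -> [ 40.5 307.2 -35.6] [42.75  0.11 -0.16] rows 5.0 4.0
```

Emit:
drive_tool(rows=[0,45,-43,10,0,0,8,0,89,-85,20,0,0,8,0,140,-86,30,0,0,8,0,192,-87,40,0,0,8,10,250,-61,43,0,0,8,40,307,-36,43,0,0,8,70,307,-36,43,0,0,8,110,307,-36,43,0,0,8,110,307,-36,43,0,0,8,110,307,-36,43,0,0,8])

```text
clock: 29.82
eef_pos: [503.0, 224.2, 112.3]
tcp_rot: [1.451, 1.566, 0.173]
contact_force: [-1.1, 0.6, -0.6]
opening: 0.188
```

Run:
```python
from h import *
T=info(); f=grab_frame('wrist'); save('pics/w17.png',f); np.save('w17.npy',T)
go((502.5,224.2,20,17),(502.5,224.2,8,17))
```

```text
t 29.82 tcp [503.  224.2 112.3] jaw az 16.7 xaxis [ 0.005  0.001 -1.   ] j6 0.13 open 0.188 F [-1.1  0.6 -0.6]
t 29.88 tcp [503.4 224.3 112.7] jaw az 16.7 xaxis [ 0.006  0.001 -1.   ] j6 0.13 open 0.188 F [-0.7 -0.3 -0.4]
(502.5, 224.2, 20, 17) -> [92.7 -1.4 -0.2] [-0.26  0.03 -0.35] rows 1.5 0.0
(502.5, 224.2, 8, 17) -> [104.7  -1.5  -0.2] [-0.26  0.03 -0.35] rows 1.7 0.0
```

View pics/w17.png

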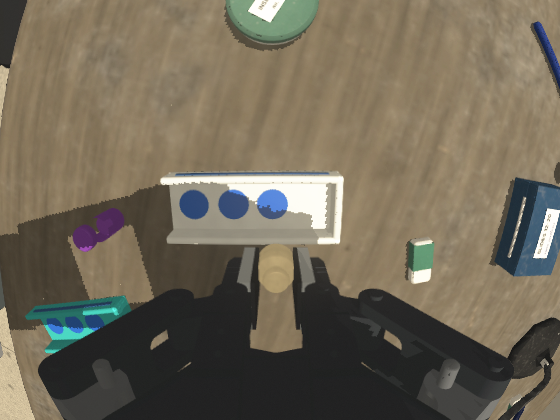

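Run:
```python
from h import *
T=np.load('w17.npy'); print([pt('wrist',u,204.5,3,T)[:2] for u in (194,233.5,272.5)])
```

```text
[array([440.35909257, 203.877271  ]), array([472.06253659, 213.31708378]), array([502.42582486, 222.3757446 ])]
```

Emit:
drive_tool(rows=[40,-1.4,0,-0.3,0,-0.3,8,75,-1.4,0,-0.3,0,-0.3,8,92,-1.4,0,-0.3,0,-0.3,8,100,-1.4,0,-0.3,0,-0.3,8,103,-1.4,0,-0.3,0,-0.3,8,104,-1.4,0,-0.3,0,-0.3,8,104.5,-1.4,0,-0.3,0,-0.3,8])

```text
clock: 30.75
eef_pos: [503.1, 224.3, 8.8]
tcp_rot: [1.408, 1.569, 0.134]
contact_force: [-0.3, -0.3, -0.5]
opening: 0.186
```

Emit:
drive_tool(rows=[1.5,0,0,0,0,0,8,1.5,0,0,0,0,0,8,1.2,0,0,0,0,0,22,0.5,0,0,0,0,0,26,0,0,0,0,0,0,34,0,0,0,0,0,0,45,0,0,0,0,0,0,45,-30,0,0,0,0,0,45,-80,0,0,0,0,0,45,-105,0,0,0,0,0,45])

```text
clock: 32.0
eef_pos: [503.8, 224.6, 116.2]
tcp_rot: [1.564, 1.566, 0.291]
contact_force: [-0.1, 0.2, -0.6]
opening: 0.45
```

Run:
```python
from h import *
T=info(); f=grab_frame('wrist'); save('pics/w18.png',f); np.save('w18.npy',T)
go((502.5,224,210,17),(350,60,220,60),(350,-60,220,83),(490,-152,120,83))
crop('pics/w18.png','pics/w18c.png',155,160,350,255,4)
```

```text
t 32.0 tcp [503.8 224.6 116.2] jaw az 17.0 xaxis [ 0.004  0.001 -1.   ] j6 0.12 open 0.45 F [-0.1  0.2 -0.6]
t 32.05 tcp [505.  225.1 118.6] jaw az 17.0 xaxis [ 0.007  0.003 -1.   ] j6 0.12 open 0.452 F [1.5 0.5 2.7]
(502.5, 224, 210, 17) -> [-91.4  -2.    0.3] [ 0.04 -0.02 -0.44] rows 1.5 0.0
(350, 60, 220, 60) -> [-103.  -195.8  112.4] [-42.96   0.15  -0.43] rows 4.0 4.0
(350, -60, 220, 83) -> [-103.3 -231.   227.2] [-65.96   0.24  -0.4 ] rows 5.4 6.2
(490, -152, 120, 83) -> [  -2.5 -124.8  356.2] [-65.96   0.24  -0.4 ] rows 6.0 6.2
```

View pics/w18c.png

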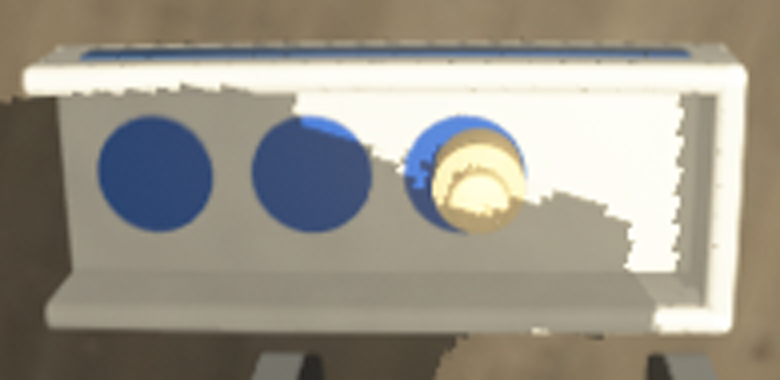

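Emit:
drive_tool(rows=[-60,-2,0,0,0,-0.4,45,-95,-50,20,-5,0,-0.4,50,-103,-100,50,-15,0,-0.4,60,-103,-150,85,-25,0,-0.4,70,-103,-196,112,-35,0,-0.4,70,-103,-214,170,-45,0,-0.4,70,-103,-231,227,-55,0,-0.4,70,-80,-195,270,-66,0,-0.4,70,-50,-160,313,-66,0,-0.4,70,-20,-125,356,-66,0,-0.4,70])

```text
clock: 33.3
eef_pos: [478.4, -145.1, 144.6]
tcp_rot: [-0.483, 1.566, -0.604]
contact_force: [1.7, -0.5, 1.2]
opening: 0.699
```

Emit:
drive_tool(rows=[0,0,0,0,0,0,70])

```text
clock: 33.42
eef_pos: [479.4, -146.6, 141.3]
tcp_rot: [-1.308, 1.569, -1.431]
contact_force: [-1.0, -0.0, -0.5]
opening: 0.706
```

Run:
```python
from h import *
T=info(); f=grab_frame('wrist'); save('pics/w19.png',f); np.save('w19.npy',T)
print(proj('wrist',(490,-151.7,61),T))
go((490.3,-151.7,35,83))
```

```text
t 33.42 tcp [ 479.4 -146.6  141.3] jaw az 82.9 xaxis [ 0.    -0.002 -1.   ] j6 -1.75 open 0.706 F [-1.  -0.  -0.5]
[271.03859835 227.3641481 ]
t 33.48 tcp [ 478.2 -145.7  142.4] jaw az 83.0 xaxis [ 0.    -0.002 -1.   ] j6 -1.74 open 0.7 F [-1.   0.8  0.8]
(490.3, -151.7, 35, 83) -> [107.4  -4.3  12.7] [-0.03  0.03  0.09] rows 1.7 0.0
```

View pics/w19.png

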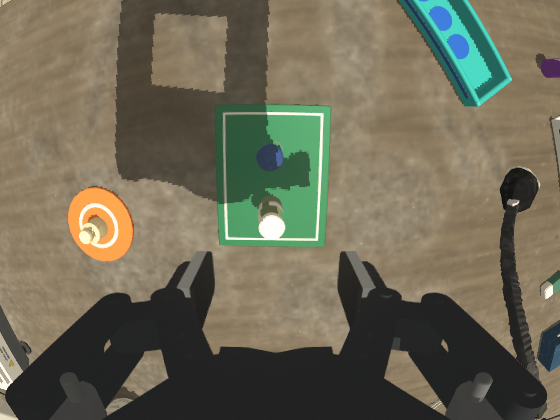

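Emit:
drive_tool(rows=[10,-4.3,12.7,0,0,0,70,50,-4.3,12.7,0,0,0,70,90,-4.3,12.7,0,0,0,70,106,-4.3,12.7,0,0,0,70,107,-4.3,12.7,0,0,0,45,107,-4.3,12.7,0,0,0,35,107,-4.3,12.7,0,0,0,30,107,-4.3,12.7,0,0,0,26,107,-4.3,12.7,0,0,0,22,107,-4.3,12.7,0,0,0,18], newtons=25)

```text
clock: 34.72
eef_pos: [491.0, -152.1, 36.3]
tcp_rot: [-0.785, 1.568, -0.908]
contact_force: [-1.2, -0.7, 6.5]
opening: 0.231
```

Emit:
drive_tool(rows=[0,0,0,0,0,0,10,0,0,0,0,0,0,10,0,0,0,0,0,0,10])

```text
clock: 35.1
eef_pos: [491.1, -152.1, 36.3]
tcp_rot: [-0.755, 1.568, -0.878]
contact_force: [0.2, 0.5, 2.8]
opening: 0.226
```

Run:
```python
from h import *
T=info()
go((490,-152,210,83),(350,-60,220,83),(350,60,220,95),(472.9,214.7,200,107))
```

```text
t 35.1 tcp [ 491.1 -152.1   36.3] jaw az 83.0 xaxis [ 0.002 -0.002 -1.   ] j6 -1.75 open 0.226 F [0.2 0.5 2.8]
t 35.1 tcp [ 491.1 -152.1   36.3] jaw az 83.0 xaxis [ 0.002 -0.002 -1.   ] j6 -1.75 open 0.226 F [0.2 0.5 2.8]
(490, -152, 210, 83) -> [-173.7   -0.4   -0.7] [-0.03  0.12  0.12] rows 2.8 0.0
(350, -60, 220, 83) -> [-184.2   73.7 -150.9] [-0.03  0.12  0.12] rows 4.0 0.0
(350, 60, 220, 95) -> [-184.4  192.8 -165.5] [-12.03   0.11   0.13] rows 5.0 1.1
(472.9, 214.7, 200, 107) -> [-164.6  361.5  -62.6] [-24.03   0.1    0.14] rows 6.4 2.2
```

Emit:
drive_tool(rows=[-20,0,0,0,0,0,10,-60,0,0,0,0,0,10,-110,0,0,0,0,0,10,-165,10,-20,0,0,0,10,-184,40,-75,0,0,0,10,-184,74,-130,0,0,0,10,-184,120,-160,-4,0,0,10,-184,160,-163,-8,0,0,10,-184,193,-165,-12,0,0,10,-184,193,-165,-12,0,0,10])

```text
clock: 36.35
eef_pos: [350.4, 61.6, 219.6]
tcp_rot: [-0.847, 1.568, -0.756]
contact_force: [-0.2, 0.4, -1.4]
opening: 0.226
```

Run:
```python
from h import *
go((472.9,214.7,180,107),(472.9,214.7,120,107))
```

```text
t 36.35 tcp [350.4  61.6 219.6] jaw az 95.2 xaxis [ 0.002 -0.002 -1.   ] j6 -1.49 open 0.226 F [-0.2  0.4 -1.4]
(472.9, 214.7, 180, 107) -> [ 39.5 141.5 135.8] [-11.81   0.1    0.13] rows 3.2 1.1
(472.9, 214.7, 120, 107) -> [ 99.5 141.6 135.6] [-11.81   0.1    0.13] rows 3.5 1.1
```

Emit:
drive_tool(rows=[0,36,34,-4,0,0,10,0,71,68,-8,0,0,10,20,106,102,-12,0,0,10,40,141,136,-12,0,0,10,70,141.5,136,-12,0.1,0.1,10,100,141.5,136,-12,0.1,0.1,10,100,141.5,136,-12,0.1,0.1,10,100,141.5,136,-12,0.1,0.1,10])

```text
clock: 37.35
eef_pos: [473.9, 214.2, 120.4]
tcp_rot: [-1.024, 1.57, -0.725]
contact_force: [0.6, 0.7, -0.1]
opening: 0.227
```

Run:
```python
from h import *
T=info(); f=grab_frame('wrist'); save('pics/w20.png',f); np.save('w20.npy',T)
go((472.9,214.7,36.5,107))
```

```text
t 37.35 tcp [473.9 214.2 120.4] jaw az 107.1 xaxis [ 0.001 -0.    -1.   ] j6 -1.45 open 0.227 F [ 0.6  0.7 -0.1]
t 37.4 tcp [474.1 214.4 120.8] jaw az 107.1 xaxis [ 0.002 -0.    -1.   ] j6 -1.45 open 0.233 F [1.  0.4 0.5]
(472.9, 214.7, 36.5, 107) -> [84.3  0.6 -1.2] [0.14 0.08 0.03] rows 1.3 0.0
```

View pics/w20.png

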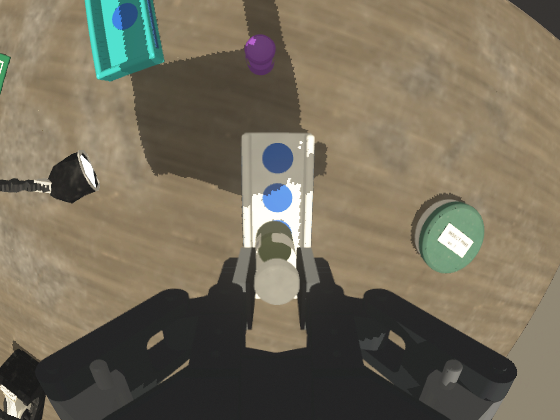

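Emit:
drive_tool(rows=[30,0.6,-1.2,0,0,0,10,60,0.6,-1.2,0,0,0,10,75,0.6,-1.2,0,0,0,10,80,0.6,-1.2,0,0,0,10,83,0.6,-1.2,0,0,0,10,84.5,0.6,-1.2,0,0,0,10,85,0.6,-1.2,0,0,0,10,85,0.6,-1.2,0,0,0,10])

```text
clock: 38.4
eef_pos: [473.4, 214.9, 36.3]
tcp_rot: [-0.141, 1.568, 0.158]
contact_force: [0.1, 0.0, 3.6]
opening: 0.228
```

Emit:
drive_tool(rows=[0.5,0,0,0,0,0,10,0.5,0,0,0,0,0,24,0,0,0,0,0,0,27,0,0,0,0,0,0,32,0,0,0,0,0,0,42,0,0,0,0,0,0,60,-0.5,0,0,0,0,0,70,-30,0,0,0,0,0,70,-80,0,0,0,0,0,70,-110,0,0,0,0,0,70])

```text
clock: 39.65
eef_pos: [473.7, 215.1, 148.5]
tcp_rot: [-0.019, 1.566, 0.28]
contact_force: [0.0, -0.1, -0.7]
opening: 0.703
```

Run:
```python
from h import *
T=info(); f=grab_frame('wrist'); save('pics/w21.png',f); np.save('w21.npy',T)
go((473,214.5,210,107),(350,60,220,95),(350,-60,220,83),(440.2,-146.5,140,83))
```

```text
t 39.65 tcp [473.7 215.1 148.5] jaw az 107.1 xaxis [ 0.004  0.001 -1.   ] j6 -1.45 open 0.703 F [ 0.  -0.1 -0.7]
t 39.7 tcp [475.3 215.8 151.5] jaw az 107.1 xaxis [ 0.008  0.003 -1.   ] j6 -1.45 open 0.698 F [1.5 1.6 3.4]
(473, 214.5, 210, 107) -> [-58.5  -0.6  -2.1] [ 0.14  0.49 -0.02] rows 0.9 0.0
(350, 60, 220, 95) -> [ -69.9 -111.9 -165.1] [12.14  0.48 -0.07] rows 3.4 1.1
(350, -60, 220, 83) -> [ -70.3 -226.6 -200.4] [24.14  0.48 -0.13] rows 5.0 2.3
(440.2, -146.5, 140, 83) -> [  10.2 -335.9 -140.4] [24.14  0.48 -0.13] rows 5.8 2.3
```

View pics/w21.png

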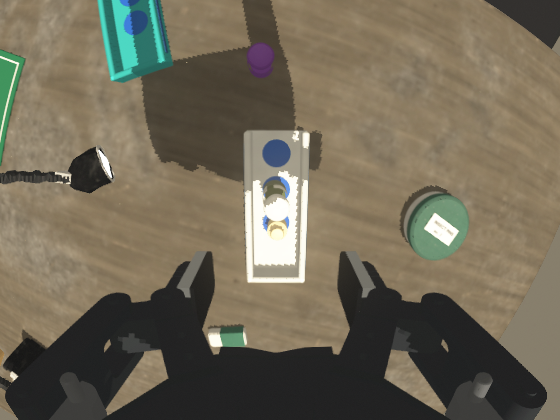

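Run:
```python
from h import *
T=np.load('w21.npy'); print('white cap',pt('wrist',277.5,208,61,T),'small',pt('wrist',278,232,27,T))
```

```text
white cap [472.25821625 215.36553978  61.        ] small [502.6605309  225.44190448  27.        ]
```

Emit:
drive_tool(rows=[-40,0,-2,0,0.5,0,70,-60,-20,-40,2,0.5,0,70,-70,-55,-90,5,0.5,0,70,-70,-90,-130,9,0.5,0,70,-70,-112,-165,12,0.5,0,70,-70,-170,-183,18,0.5,0,70,-70,-227,-200,24,0.5,0,70,-40,-280,-170,24,0.5,0,70,-10,-336,-140,24,0.5,0,70,10,-336,-140,24,0.5,0,70])

```text
clock: 40.95
eef_pos: [443.0, -149.1, 139.3]
tcp_rot: [0.844, 1.569, 0.722]
contact_force: [-0.4, 0.8, -0.4]
opening: 0.7
```

Emit:
drive_tool(rows=[0,0,0,0,0,0,70,0,0,0,0,0,0,70])

```text
clock: 41.2
eef_pos: [442.7, -148.8, 139.8]
tcp_rot: [0.999, 1.569, 0.877]
contact_force: [-0.3, 0.6, -1.0]
opening: 0.702
```

Run:
```python
from h import *
T=info(); f=grab_frame('wrist'); save('pics/w22.png',f); np.save('w22.npy',T)
print(proj('wrist',(439.6,-146.4,55),T))
go((440.3,-146.6,33.5,83))
```

```text
t 41.2 tcp [ 442.7 -148.8  139.8] jaw az 83.0 xaxis [ 0.001  0.001 -1.   ] j6 -1.78 open 0.702 F [-0.3  0.6 -1. ]
[278.54171266 206.49157697]
t 41.25 tcp [ 442.9 -148.7  140.2] jaw az 83.0 xaxis [ 0.002  0.001 -1.   ] j6 -1.78 open 0.697 F [ 0.  -0.   0.5]
(440.3, -146.6, 33.5, 83) -> [106.7   1.6  -3.1] [ 0.04  0.11 -0.08] rows 1.7 0.0
```

View pics/w22.png

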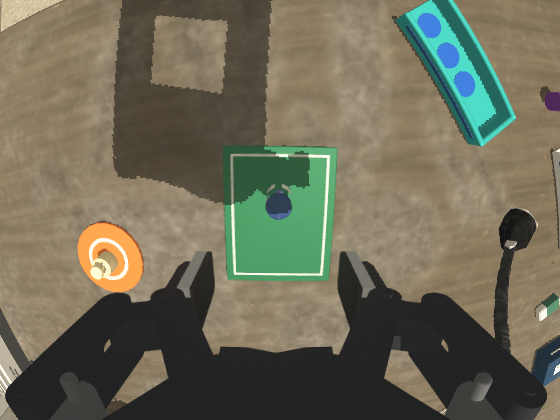

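Blue vial at (279,206), as predicted. Grasp.

Emit:
drive_tool(rows=[10,1.6,-3.1,0,0,0,70,50,1.6,-3.1,0,0,0,70,90,1.6,-3.1,0,0,0,70,106,1.6,-3.1,0,0,0,70,107,1.6,-3.1,0,0,0,45,107,1.6,-3.1,0,0,0,35,107,1.6,-3.1,0,0,0,30,107,1.6,-3.1,0,0,0,26,107,1.6,-3.1,0,0,0,22,107,1.6,-3.1,0,0,0,18])

```text
clock: 42.5
eef_pos: [440.9, -146.8, 33.9]
tcp_rot: [0.328, 1.567, 0.207]
contact_force: [0.9, 1.6, 6.9]
opening: 0.228
```

Emit:
drive_tool(rows=[0,0,0,0,0,0,10,0,0,0,0,0,0,10,0,0,0,0,0,0,10])

```text
clock: 42.88
eef_pos: [440.9, -146.8, 33.9]
tcp_rot: [0.315, 1.567, 0.193]
contact_force: [-1.0, -0.1, 1.6]
opening: 0.227
```

Run:
```python
from h import *
T=info()
go((440,-146.6,200,83),(350,-60,220,83),(350,60,220,95))
```

```text
t 42.88 tcp [ 440.9 -146.8   33.9] jaw az 83.0 xaxis [ 0.004  0.001 -1.   ] j6 -1.78 open 0.227 F [-1.  -0.1  1.6]
t 42.88 tcp [ 440.9 -146.8   33.9] jaw az 83.0 xaxis [ 0.004  0.001 -1.   ] j6 -1.78 open 0.227 F [-1.  -0.1  1.6]
(440, -146.6, 200, 83) -> [-166.1    0.3   -0.4] [ 0.03  0.2  -0.06] rows 2.7 0.0
(350, -60, 220, 83) -> [-186.3   75.3 -100.2] [ 0.03  0.2  -0.06] rows 3.6 0.0
(350, 60, 220, 95) -> [-186.2  194.4 -114.7] [-11.97   0.2   -0.04] rows 4.7 1.1
```

Emit:
drive_tool(rows=[-20,0,0,0,0,0,10,-60,0,0,0,0,0,10,-110,0,0,0,0,0,10,-165,10,-20,0,0,0,10,-186,40,-60,0,0,0,10,-186,75,-100,0,0,0,10,-186,120,-105,-4,0,0,10,-186,160,-110,-8,0,0,10,-186,194,-115,-12,0,0,10,-186,194,-115,-12,0,0,10])

```text
clock: 44.12
eef_pos: [349.4, 61.1, 219.7]
tcp_rot: [0.167, 1.567, 0.259]
contact_force: [-0.4, -0.3, -0.7]
opening: 0.225
```

Run:
```python
from h import *
go((440,203.2,120,107))
```

```text
t 44.12 tcp [349.4  61.1 219.7] jaw az 95.3 xaxis [ 0.003  0.001 -1.   ] j6 -1.49 open 0.225 F [-0.4 -0.3 -0.7]
(440, 203.2, 120, 107) -> [100.1 133.1 102.9] [-1.175e+01  2.100e-01 -1.000e-02] rows 3.1 1.1
```

Emit:
drive_tool(rows=[0,34,26,-4,0,0,10,0,67,52,-8,0,0,10,20,100,78,-11.7,0.2,0,10,40,133,103,-11.7,0.2,0,10,70,133,103,-11.7,0.2,0,10,100,133,103,-11.7,0.2,0,10,100,133,103,-11.7,0.2,0,10,100,133,103,-11.7,0.2,0,10])

```text
clock: 45.12
eef_pos: [440.7, 202.7, 120.9]
tcp_rot: [0.263, 1.57, 0.558]
contact_force: [-0.1, -0.1, -0.4]
opening: 0.228
```

Run:
```python
from h import *
T=info(); f=grab_frame('wrist'); save('pics/w23.png',f)
go((440,203.1,34.2,107))
```

```text
t 45.12 tcp [440.7 202.7 120.9] jaw az 106.9 xaxis [ 0.001  0.    -1.   ] j6 -1.44 open 0.228 F [-0.1 -0.1 -0.4]
t 45.17 tcp [441.  203.  121.3] jaw az 106.9 xaxis [ 0.001  0.001 -1.   ] j6 -1.44 open 0.222 F [-0.1 -0.  -0.2]
(440, 203.1, 34.2, 107) -> [87.1  0.4 -1. ] [-0.09  0.1  -0.02] rows 1.4 0.0
```

View pics/w23.png

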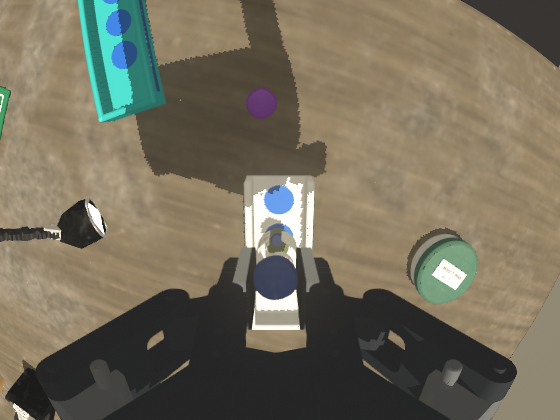

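Emit:
drive_tool(rows=[30,0.4,-1,0,0,0,10,60,0.4,-1,0,0,0,10,75,0.4,-1,0,0,0,10,82,0.4,-1,0,0,0,10,86,0.4,-1,0,0,0,10,87.5,0.4,-1,0,0,0,10,88,0.4,-1,0,0,0,10,88,0.4,-1,0,0,0,10])

```text
clock: 46.18
eef_pos: [440.6, 203.4, 33.9]
tcp_rot: [0.182, 1.568, 0.477]
contact_force: [-0.5, -0.7, 4.5]
opening: 0.226
```

Emit:
drive_tool(rows=[0.5,0,0,0,0,0,10,0.5,0,0,0,0,0,24,0,0,0,0,0,0,27,0,0,0,0,0,0,32,0,0,0,0,0,0,42,0,0,0,0,0,0,60,-0.5,0,0,0,0,0,70,-30,0,0,0,0,0,70,-80,0,0,0,0,0,70,-130,0,0,0,0,0,70])

```text
clock: 47.42
eef_pos: [439.8, 203.0, 165.2]
tcp_rot: [0.185, 1.569, 0.48]
contact_force: [0.4, -0.2, 0.4]
opening: 0.703
```

Emit:
drive_tool(rows=[-60,0,0,0,0,0,70,-60,0,0,0,0,0,70,-60,0,0,0,0,0,70,-60,0,0,0,0,0,70])

```text
clock: 47.92
eef_pos: [438.7, 202.5, 223.6]
tcp_rot: [3.094, 1.57, -2.894]
contact_force: [1.1, -0.4, -0.3]
opening: 0.697
```

Run:
```python
from h import *
T=info(); f=grab_frame('wrist'); save('pics/w24.png',f); np.save('w24.npy',T)
save('pics/z_scene.png',grab_frame('scene')); save('pics/z_top.png',grab_frame('top'))
crop('pics/w24.png','pics/w24c.png',240,110,320,260,4)
crop('pics/z_scene.png','pics/z_scene_c.png',170,140,400,300,3)
crop('pics/z_top.png','pics/z_top_c.png',310,130,440,260,4)
print([proj('wrist',p,T).round(1) for p in [(438.3,202.5,55),(471.5,214.5,61)]])
```

```text
t 47.92 tcp [438.7 202.5 223.6] jaw az 106.9 xaxis [-0.001 -0.    -1.   ] j6 -1.44 open 0.697 F [ 1.1 -0.4 -0.3]
[array([276.4, 186. ]), array([278.3, 222. ])]
```

View pics/w24c.png

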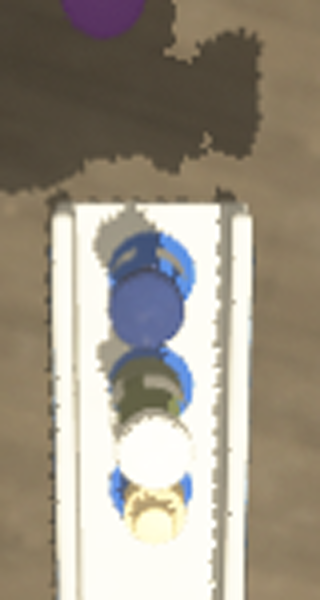

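View pics/z_scene_c.png

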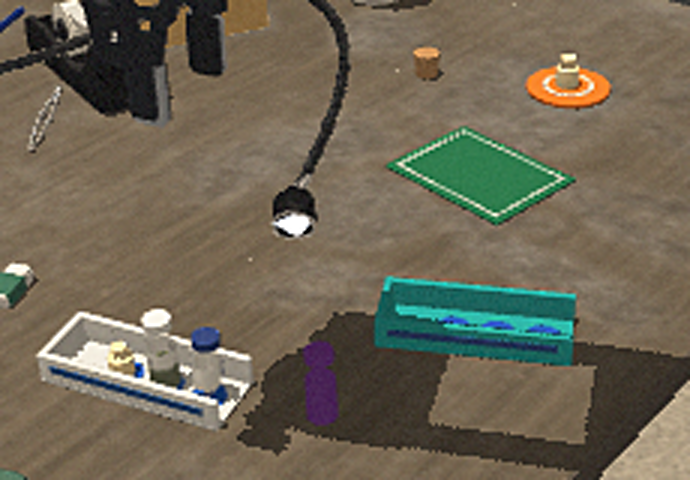

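View pics/z_top_c.png

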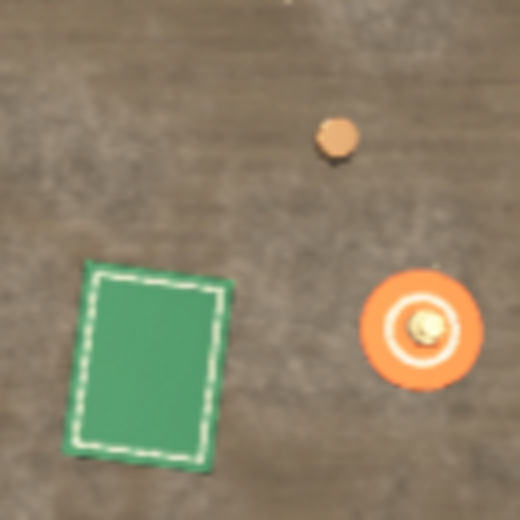

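```bash
python3 -c "
from rig import sign_off
print(sign_off())"
```

```text
the job is handed in; nothing more can be done
None
```

I finished the task and handed it in at about 48 s of the 147 s allowed. No verdict was reported.

I moved both vials to the green mat and set the large weight on the orange pad. The small weight then went in the rear place of the bay. Last, I put the white vial back in the middle place and the blue vial in the front place.

My last camera checks, taken with the gripper open and clear of everything:

- **Vials:** both stand upright, with their caps within about 1 px (about 1 mm) of where I measured them at the start.
- **Large weight:** it stands upright inside the pad's white ring and looks centred to within a few mm.
- **Small weight:** it stands upright on the rear disc, about 1.5–2 mm past its centre along the bay. The limit is 12 mm.
- **Tin, cork and eraser:** I saw no movement in the pictures, but I did not re-measure them to the mm at the end.

One measurement disagreed. The top camera placed the bay about 4–5 mm from where the wrist camera did. I used the wrist camera and put the vials back at the tool poses where I had picked them up, so that difference should not affect where they stand.

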